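# Turn a compressor valve plate over for its second inspection photo

## Task

The front of the valve plate has been photographed; now photograph its back. Swing the easel's keeper arm away, take the valve plate out, turn it over and stand it back in the easel so that it rests fully home on the ledge and rails with the flat side (without the raised block) facing the inspection camera. Then swing the keeper arm back over the plate's top edge until it is closed, and only then press the shutter button all the way down and let go, leaving the other things on the bench where they are.

Things in the scene. Friction and masses are not known exactly. Their poses are not given: they have to be found in the camera images.
- valve_plate: Loose aluminium valve plate 80 x 110 x 10 mm, 0.17 to 0.33 kg. Origin: slab centre. x along the width (80), y along the length, z out of the face with a raised dark block (26 x 36 mm, 6 high, in the middle); the -z face is flat. At the start: in the easel, y up the slope, z out to the camera. The 35 mm next to each short edge are bare on both faces; pinch there across the 10 mm.
- easel: Fixed easel, 65 degrees steep. Origin under its base plate (170 x 190 x 12 mm); x level, to the inspection camera (140 mm tall, 270 mm off); z up. Two rails (22 to 40 mm off the middle, 70 mm long, open gap between for the block) lean back to -x: up-slope is (-0.423, 0, 0.906), outward normal (0.906, 0, 0.423). Pinch the plate's top edge down the slope, 25 degrees off vertical; room behind it is free.
- easel_seat (a point): Centre of the plate when home and centred in the easel, either face out, either short edge down: 5 mm out from the rails, 55 mm up the slope from the ledge. The ledge is square to the rails, 18 mm deep from the rails out to a 12 mm high lip (so 8 mm to spare for the 10 mm plate); its 16 mm high end tabs leave the 80 mm width 5 mm of play on either side.
- keeper (a joint): Angle of the easel's keeper arm about its vertical pin: 0 = closed (the arm lies across along the easel's -y, 7 mm over the plate's top edge, and stops there), growing anticlockwise seen from above as the arm swings out towards the easel's +x (camera side), to its stop at 1.5. It stays where it is left; moving its knob takes about 0.5 N.
- keeper_knob (a point): Point to grip on the axis of the black upright knob on the keeper arm, 16 mm diameter, 36 mm high, standing on the arm, 100 mm from the pin. This point is 20 mm above the arm's upper face and 16 mm below the knob's top.
- keeper_pivot (a point): On the axis of the keeper's vertical pin (14 mm diameter post at the easel's left side, at (-0.024, 0.072) m in the easel's frame), at the height of the arm's underside, 145 mm above the bench. The arm is 8 mm thick and 14 mm wide.
- shutter (a joint): Travel of the shutter push button, m: 0 released, 0.006 fully down (its stop). A spring pushes it back; fully down takes about 5 N.
- shutter_top (a point): Centre of the top of the white push button (30 mm diameter, pressed straight down) on the fixed grey remote box, 70 x 100 x 26 mm; it lies 44 mm above the bench. The box stands left or right of the easel.
- beaker: Bystander: open steel beaker, 64 mm diameter, 75 mm high; origin under its centre. It stands on the opposite side of the easel to the remote box.
- piston: Bystander: aluminium piston, 38 mm diameter, 32 mm high, standing near the easel's front; origin under its centre.
- crank: Bystander: small steel crankshaft, 97 mm long, 40 mm high, lying beside the easel's right side; origin on the bench under its web.
- cover_plate: Bystander: plain dark steel cover plate, 70 x 90 x 5 mm, lying flat; origin under its centre.
- screwdriver: Bystander: screwdriver lying on the bench; origin under its middle.
- caliper: Bystander: sliding caliper, 200 mm long, lying on the bench; origin under the middle of its beam.
- terminal_cover: Bystander: white plastic terminal cover, 60 x 45 x 30 mm; origin under its centre.
There are look-alikes about, which are no part of the job. What is shaped like the valve_plate but green or orange is not meant. What is shaped like the part that bears shutter but brown is not meant.

How it is judged:
On the way, in this order (a step that is already met when the one before it is completed fails the run):
1. the keeper arm is swung clear of the plate (value of joint keeper above 0.9 rad), for 0.1 s.
2. the valve plate is taken out of the easel (distance between valve_plate and easel_seat above 0.05 m), for 0.1 s.
3. the plate is home in the easel with its flat side facing the camera, and let go (distance between valve_plate and easel_seat below 0.011 m and angle between valve_plate's own z axis and vertical between 1.91 and 2.1 rad and angle between the x axis of valve_plate and the y axis of easel, either way round below 0.15 rad and linear speed of valve_plate below 0.02 m/s and contact force between the fingers and valve_plate below 0.1 N), for 0.2 s.
4. the keeper arm is closed over the plate (distance between valve_plate and easel_seat below 0.011 m and angle between valve_plate's own z axis and vertical between 1.91 and 2.1 rad and angle between the x axis of valve_plate and the y axis of easel, either way round below 0.15 rad and value of joint keeper below 0.15 rad), for 0.1 s.
5. the shutter button is pressed down (all of step 4 and value of joint shutter above 0.0045 m), for 0.05 s.
At the end, for the whole second after the job is handed in: The plate stands in the easel, block to the back: centre within 11 mm of the seat point, slope within 5 degrees of the rails, square within 0.15 rad, at rest; the keeper is under 0.15 rad; the shutter was pressed (over 4.5 mm) after all that and is released (all of step 4 and linear speed of valve_plate below 0.02 m/s and value of joint shutter below 0.002 m); the robot touches nothing.
It fails at once if the shutter is pressed while the keeper arm is not closed (value of joint shutter above 0.003 m and value of joint keeper above 0.2 rad).
It fails at once if the shutter is pressed while the block still faces the camera (value of joint shutter above 0.003 m and angle between valve_plate's own z axis and vertical below 1.6 rad).
It fails at once if another thing on the bench is moved more than 30 mm (distance of any of beaker, piston, crank, cover_plate, screwdriver, caliper, terminal_cover from where it was at the start of the episode above 0.03 m).
It also fails if it takes over 72 s, if anything falls off the work surface, if the arm or the gripper's body presses on something with over 40 N, if the wrist force passes 120 N, or if a joint passes its speed limit or range.

## Robot

A 7-joint arm with a two-finger parallel gripper is mounted at the origin on the work surface. World frame = base frame: x ahead of the robot, y to its left, z up, the work surface at z = 0. Lengths are in m, angles in rad, forces in N, time in s.
With the tool pointing down it reaches from about 0.4 to 0.9 m from the base axis. Payload 5.5 kg.
Tool frame: the origin (TCP) lies at the very end of the fingers, on their centre line; the grasp point (between the pads) lies r.tcp_to_grasp behind it (r.tcp_to_grasp is the distance from the TCP to the grasp point, in m); z points along the fingers, y is the line along which they close (so a half turn about z gives the same grasp; the last joint's range is limited). The gripper opens to 92 mm and grips with 3 to 60 N. Pads are 19 mm wide; open, the fingers measure 130 mm over their backs; the gripper's body (75 mm by 190 mm) begins 47 mm behind the grasp point.
Start: joints at [1.39, 0.501, -0.427, 1.55, 0.221, 1.138, -0.21], TCP at [0.279, -0.587, 0.203] pointing down, gripper open.
Joint ranges: [-2.88, 2.88], [-0.31, 2.03], [-1.54, 1.56], [0.2, 2.42], [-1.41, 4.55], [0.19, 2.02], [-2.57, 2.57]. Speed limits (rad/s): [2.57, 2.57, 3.14, 3.14, 3.14, 3.14, 3.14].

## Interface

Orientations are given as a rotation vector (axis times angle).
In Python, from workcell import r, vision, job_done gives the robot as it stands.
- The arm moves only by the tool move_arm, never from a script. Its argument "commands" is a list of rows, each a list of 3 entries, a list of its own where there are three numbers: the shift along the tool's x, y, z in cm, then the turn, a rotation vector about the tool's x, y, z in degrees, then the finger opening in cm, from 0 to 9.18. In form: [[[x, y, z], [rx, ry, rz], hand], ...]. A call has 1 to 5 rows; each row is the pose to reach, as a shift and turn from the pose commanded when the call began, along the tool's axes at that moment; what a row does not reach only later rows make up. A row lasts 1/8 s, in which the tool goes at most 62.5 mm and 10.7 degrees, less where a joint would pass 70% of its speed; a pose out of reach is approached as far as the arm can. A call with a gripper value outside its range is refused whole. The fingers move at their own pace and stop on an object; "newtons" is the grip in N (left out, the last holds). Time passes only in rows, so rows that repeat a pose let the fingers close. It gives the time, the measured TCP pose, the force, the opening and the grip force at its end, in the units of the state.
- r.sense(): the state, without advancing time (a new reading comes with each control period).
- vision.get_image(name): name is "scene" or "top" or "wrist"; returns the picture (420x560x3 uint8, red, green, blue); there is no depth.
- vision.camera_model(name): a dict with "K" (3x3 intrinsics, pixels), "extrinsics" (4x4, takes a point from world to camera coordinates); the wrist camera has in their place "tool_from_camera" (4x4, takes a point from camera to tool coordinates, whose origin is the TCP and whose axes are the flange's). Camera axes: x right, y down, z forward; pixel columns grow to the right and rows downward; lengths in m; the calibration is good to about 2 mm. A picture is of the moment at which its call begins: read the wrist's pose just before it. camera_model takes no time and is no camera call.
- job_done(): hands the job in; it is judged then, once.
The state is a dict: "clock": time; "joint_pos": joint angles; "qd": joint speeds; "joint_efforts": joint torques, N m; "eef_pos": TCP position; "orientation": TCP orientation; "force": force on the tool from outside, world axes, zero at the start; "moment": the same for the moment, N m; "finger_gap": opening from 0.0 (shut) to 1.0 (fully open); "grip_force": force on a finger pad.
Only numpy, scipy, OpenCV 4.12 (cv2) and the standard library are available. Lean on these libraries where they do the work, as an engineer would, in place of code of your own. Each camera call takes 0.05 s, during which the arm holds its last target. There are 200 camera calls.

## Working session

There is one attempt and no reset: what is moved stays moved. The work goes in short steps, Python scripts to look and compute and a tool call to move; the robot and the scene stay as the last step left them, time stands still between calls to the robot, and variables do not carry over. Pictures are saved under pics/ and viewed, at most 10 in all, crops included, and the job is handed in when it is done.

Besides the shell and the picture viewer there is one more tool, called after "Request:" as name(argument=value, ...), one argument or row to a line, values as JSON. move_arm: Moves the arm, as the interface text tells. Its arguments: {"type":"object","properties":{"commands":{"type":"array"},"newtons":{"type":"number"}},"required":["commands"]}

```bash
ls; mkdir -p pics
python3 - <<'E'
from workcell import r, vision
import cv2,numpy as np
s=r.sense();print(s, r.tcp_to_grasp)
for n in("scene","top"):
    cv2.imwrite(f"pics/{n}0.png",cv2.cvtColor(vision.get_image(n),cv2.COLOR_RGB2BGR))
for n in("scene","top","wrist"): print(n,{k:np.round(v,4).tolist() if not isinstance(v,str) else v for k,v in vision.camera_model(n).items()})
E
```

```text
pics
{'clock': 0.0, 'joint_pos': array([ 1.39022832,  0.50185848, -0.42676622,  1.55146238,  0.2208111 ,
        1.13827845, -0.2102986 ]), 'qd': array([ 7.39017635e-04,  5.44947346e-04, -9.37124880e-04,  1.35342748e-03,
        6.09383741e-04, -7.90233302e-05, -9.45090800e-04]), 'joint_efforts': array([-7.32636563e-04, -5.66600347e+01, -5.81587717e+00, -2.79112333e+01,
       -6.85702334e-02,  3.09340982e-02,  1.25069919e-04]), 'eef_pos': array([ 0.2786986 , -0.58638971,  0.20156437]), 'orientation': array([-3.06269494e+00, -6.91006046e-01,  5.96148817e-04]), 'force': array([0.55637815, 0.33150269, 0.28277772]), 'moment': array([ 0.01841878,  0.02668124, -0.01929323]), 'grip_force': 0.0, 'finger_gap': 1.0016520108538596} 0.0188
scene {'K': [[407.5912, 0.0, 281.7862], [0.0, 407.5912, 208.2172], [0.0, 0.0, 1.0]], 'extrinsics': [[-0.8497, 0.5269, 0.0206, 0.4334], [0.3372, 0.5729, -0.747, -0.1118], [-0.4054, -0.6278, -0.6645, 1.3662], [0.0, 0.0, 0.0, 1.0]]}
top {'K': [[400.3449, 0.0, 283.3481], [0.0, 400.3449, 204.8359], [0.0, 0.0, 1.0]], 'extrinsics': [[0.1334, -0.991, 0.0059, -0.0289], [-0.9709, -0.1319, -0.1997, 0.5671], [0.1987, 0.0209, -0.9798, 1.089], [0.0, 0.0, 0.0, 1.0]]}
wrist {'K': [[315.5454, 0.0, 269.7923], [0.0, 315.5454, 211.1391], [0.0, 0.0, 1.0]], 'tool_from_camera': [[0.0004, -0.9567, -0.2911, 0.0792], [1.0, 0.0005, -0.0001, -0.0004], [0.0002, -0.2911, 0.9567, -0.1826], [0.0, 0.0, 0.0, 1.0]]}
```

View pics/scene0.png

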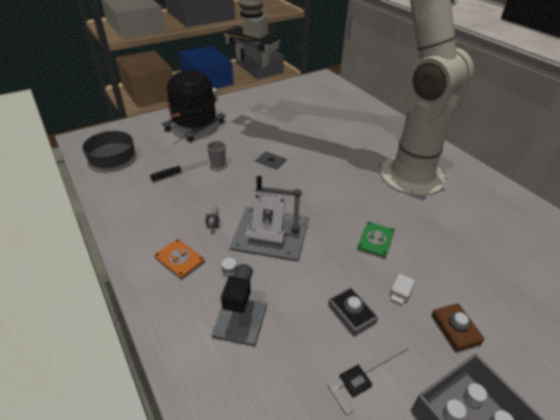

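View pics/top0.png

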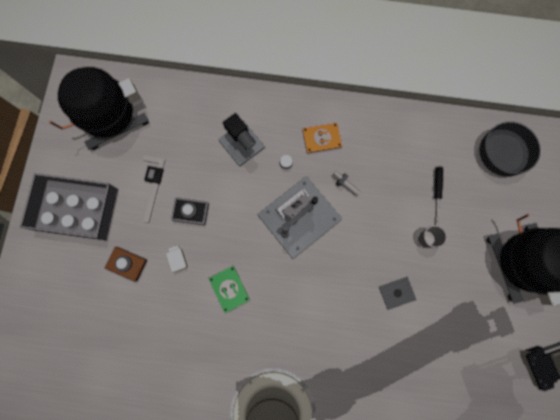

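The scene and top views show the easel at top (300,217), with the inspection camera at (240,138). There are two remote boxes: grey at top (190,210) and brown at (126,264); the grey one fits. Of the plates, silver at (295,207) stands in the easel, while green (229,289) and orange (322,138) are look-alikes. I'll enlarge to confirm.

Run:
```python
import cv2,numpy as np
a=cv2.imread("pics/top0.png");b=cv2.imread("pics/scene0.png")
A=cv2.resize(a[165:265,250:350],(600,600),interpolation=cv2.INTER_CUBIC)[:, :400*1+200]
A=cv2.resize(a[170:262,255:347],None,fx=4.3,fy=4.3,interpolation=cv2.INTER_CUBIC)
B=cv2.resize(b[170:262,226:318],None,fx=4.3,fy=4.3,interpolation=cv2.INTER_CUBIC)
C=cv2.resize(a[190:232,165:257],None,fx=4.3,fy=4.3,interpolation=cv2.INTER_CUBIC)
D=cv2.resize(b[280:322,310:402],None,fx=4.3,fy=4.3,interpolation=cv2.INTER_CUBIC)
cv2.imwrite("pics/crop.png",np.vstack([np.hstack([A,B]),np.hstack([C,D])]))
```

```text
(no output)
```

View pics/crop.png

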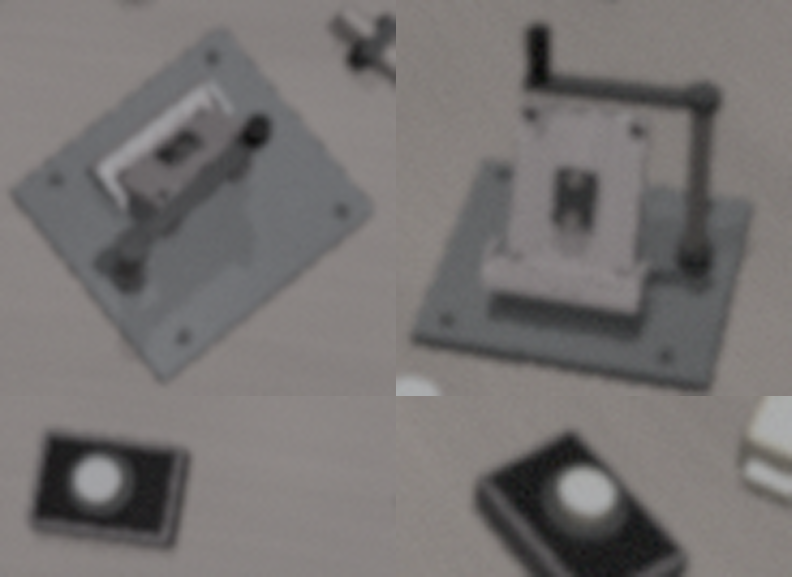

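```bash
cat > h.py <<'E'
import numpy as np, cv2
from scipy.spatial.transform import Rotation as R
from scipy.optimize import least_squares
from workcell import r, vision
def proj(M,P):
    p=(np.asarray(P)@M["extrinsics"][:3,:3].T+M["extrinsics"][:3,3]); q=p@M["K"].T; return q[:,:2]/q[:,2:]
def wristM(s=None):
    s=s or r.sense(); m=vision.camera_model("wrist")
    T=np.eye(4);T[:3,:3]=R.from_rotvec(s["orientation"]).as_matrix();T[:3,3]=s["eef_pos"]
    return {"K":np.array(m["K"]),"extrinsics":np.linalg.inv(T@np.array(m["tool_from_camera"]))}
def E2W(e,P):
    c,s=np.cos(e[2]),np.sin(e[2]);P=np.asarray(P,float)
    return P@np.array([[c,-s,0],[s,c,0],[0,0,1]]).T+[e[0],e[1],0]
def ray(M,uv,z):
    Rm,t=M["extrinsics"][:3,:3],M["extrinsics"][:3,3]; c=-Rm.T@t
    d=Rm.T@np.linalg.inv(M["K"])@[uv[0],uv[1],1]; return c+d*(z-c[2])/d[2]
def delta(target_p,target_R):
    "shift cm in tool axes, rotvec deg in tool axes"
    s=r.sense();R0=R.from_rotvec(s["orientation"])
    return (R0.inv().apply(np.asarray(target_p)-s["eef_pos"])*100).round(2),np.degrees((R0.inv()*target_R).as_rotvec()).round(1)
E
python3 - <<'E'
from h import *
T,S=vision.camera_model("top"),vision.camera_model("scene")
T={k:np.array(T[k]) for k in("K","extrinsics")};S={k:np.array(S[k]) for k in("K","extrinsics")}
P=[[.085,-.095,.012],[.085,.095,.012],[-.085,.095,.012],[-.085,-.095,.012],[-.024,-.028,.189],[-.024,.072,.153]]
ut=[[306.6,176.5],[257.8,214.7],[293.4,258.8],[341.7,218.4],[315.5,199.8],[284.1,233.3]]
us=[[230,249.1],[299,260.2],[308.8,217.2],[247.2,207.2],[259,177],[297.6,192.8]]
f=lambda e:np.r_[(proj(T,E2W(e,P))-ut).ravel(),(proj(S,E2W(e,P))-us).ravel()]
c=ray(T,(300,217),0.012)
o=least_squares(f,[c[0],c[1],.7],loss='soft_l1');print(o.x,f(o.x).reshape(-1,2).round(1).tolist())
e=o.x
for n,p in dict(knob=[-.024,-.028,.173],pivot=[-.024,.072,.145],).items(): print(n,E2W(e,[p])[0])
# shutter
g=lambda p:np.r_[proj(T,[[p[0],p[1],.044]])[0]-[165+98/4.3,190+84/4.3],proj(S,[[p[0],p[1],.044]])[0]-[310+(586-396)/4.3,280+94/4.3]]
q=least_squares(g,[.5,.3]);print("shutter",q.x,q.fun)
np.save("easel.npy",e)
s=r.sense();print(R.from_rotvec(s["orientation"]).as_matrix().round(2).tolist())
for n,uv,z in[("piston",(286,161),.03),("crank",(345,184),.03),("camera",(242,145),.0),("terminal",(176,259),.03),("beaker",(431,237),.07)]:print(n,ray(T,uv,z).round(3))
E
```

```text
[5.48015457e-01 5.09427047e-04 8.17595084e-01] [[-2.2, -1.7], [-2.7, -0.9], [-1.9, -0.2], [-0.6, -0.6], [0.1, 4.3], [0.8, -2.5], [-1.4, -1.2], [-0.0, -0.7], [-0.2, -1.1], [-1.8, -0.6], [2.9, -3.1], [2.2, -2.5]]
knob [ 0.55202608 -0.03615002  0.173     ]
pivot [0.47907578 0.03224774 0.145     ]
shutter [0.51675251 0.3198751 ] [-0.35510702  0.29719355 -0.36659139 -0.01547135]
[[0.9, 0.43, -0.0], [0.43, -0.9, 0.0], [0.0, -0.0, -1.0]]
piston [0.705 0.058 0.03 ]
crank [ 0.659 -0.125  0.03 ]
camera [0.748 0.201 0.   ]
terminal [0.374 0.33  0.03 ]
beaker [ 0.528 -0.374  0.07 ]
```

Run:
```python
from h import *
T,S=[{k:np.array(vision.camera_model(n)[k]) for k in("K","extrinsics")} for n in("top","scene")]
P=[[.085,-.095,.012],[.085,.095,.012],[-.085,.095,.012],[-.085,-.095,.012],[-.024,.072,.153]]
ut=[[306.6,176.5],[257.8,214.7],[293.4,258.8],[341.7,218.4],[284.1,233.3],[315.5,199.8]]
us=[[230,249.1],[299,260.2],[308.8,217.2],[247.2,207.2],[297.6,192.8],[259,177]]
def f(e):
    Q=P+[[-.024+.1*np.sin(e[3]),.072-.1*np.cos(e[3]),.189]]
    return np.r_[(proj(T,E2W(e,Q))-ut).ravel(),(proj(S,E2W(e,Q))-us).ravel()]
o=least_squares(f,[.548,0,.8,0],loss='soft_l1');print(o.x,f(o.x).reshape(-1,2).round(1).tolist())
print(E2W(o.x,[[-.024+.1*np.sin(o.x[3]),.072-.1*np.cos(o.x[3]),.173]]))
# knob alone
g=lambda p:np.r_[proj(T,[p])[0]-ut[5],proj(S,[p])[0]-us[5]]
q=least_squares(g,[.55,0,.19]);print("knobtop",q.x,q.fun)
g=lambda p:np.r_[proj(T,[p])[0]-ut[4],proj(S,[p])[0]-us[4]]
q=least_squares(g,[.55,0,.19]);print("pivtop",q.x,q.fun)
print(delta([.555,-.04,.30],R.from_matrix(np.array([[1,0,0],[0,-1,0],[0,0,-1.]]))))
```

```text
[ 0.54736705 -0.00129759  0.81358369  0.13815424] [[-1.5, -1.4], [-2.1, -0.7], [-1.4, 0.1], [-0.0, -0.1], [1.3, -2.2], [-3.0, 0.8], [-1.5, -1.9], [-0.4, -1.2], [-0.2, -1.4], [-1.8, -1.0], [2.1, -2.9], [1.9, -0.3]]
[[ 0.55999776 -0.02730984  0.173     ]]
knobtop [ 0.56298492 -0.03403748  0.18501599] [-0.331744    0.33684505 -0.45809764 -0.11389269]
pivtop [0.47786763 0.0301036  0.14149659] [ 1.46879129 -1.31894735  1.9291099   0.37182429]
(array([ 48.41, -37.5 ,  -9.76]), array([-0.1,  0. , 25.4]))
```

Request:
move_arm(
  commands=[
    [[5, -3.8, -3], [0, 0, 5], 9],
    [[10, -7.5, -6], [0, 0, 10], 9],
    [[15, -11.5, -9.7], [0, 0, 15], 9],
    [[20, -15.4, -9.7], [0, 0, 20], 9],
    [[25, -19.2, -9.7], [0, 0, 25.4], 9],
  ],
)

```text
clock: 0.72
eef_pos: [0.4125, -0.3258, 0.2995]
orientation: [3.14, -0.005, 0.002]
force: [1.5, 0.0, -0.8]
finger_gap: 0.981
grip_force: 0.0
```

Request:
move_arm(
  commands=[
    [[4, 4.5, 0], [0, 0, 0], 6],
    [[4, 9, 0], [0, 0, 0], 6],
    [[4, 14, 0], [0, 0, 0], 6],
    [[4, 19, 0], [0, 0, 0], 6],
    [[4, 24, 0], [0, 0, 0], 6],
  ],
)

```text
clock: 1.35
eef_pos: [0.4514, -0.5687, 0.298]
orientation: [-3.141, -0.001, 0.001]
force: [0.4, 0.1, -0.5]
finger_gap: 0.655
grip_force: 0.0
```

Request:
move_arm(
  commands=[
    [[1, -6, 0], [0, 0, 0], 6],
    [[3, -12, 0], [0, 0, 0], 6],
    [[5, -18, 0], [0, 0, 0], 6],
    [[7, -24, 0], [0, 0, 0], 6],
    [[9, -30, 0], [0, 0, 0], 6],
  ],
)

```text
clock: 1.98
eef_pos: [0.5407, -0.2682, 0.2983]
orientation: [-3.141, -0.0, 0.001]
force: [1.2, 0.3, -0.2]
finger_gap: 0.655
grip_force: 0.0
```

Request:
move_arm(
  commands=[
    [[1, -6, 0], [0, 0, 0], 6],
    [[2, -12, 0], [0, 0, 0], 6],
    [[2, -18, 0], [0, 0, 0], 6],
    [[2, -23.3, 0], [0, 0, 0], 6],
    [[2, -23.3, 0], [0, 0, 0], 6],
  ],
)

```text
clock: 2.6
eef_pos: [0.5601, -0.0306, 0.299]
orientation: [-3.139, -0.016, -0.0]
force: [0.2, -0.3, 0.6]
finger_gap: 0.654
grip_force: 0.0
```

Run:
```python
from h import *
s=r.sense();print(s["joint_pos"].round(2),s["eef_pos"],s["orientation"])
cv2.imwrite("pics/w1.png",cv2.cvtColor(vision.get_image("wrist"),cv2.COLOR_RGB2BGR))
M=wristM(s);e=np.load("easel.npy");e=[.5474,-.0013,.8136]
print(proj(M,[[.563,-.034,.189]]),proj(M,E2W(e,[[-.024,.072,.153],[.085,-.095,.012],[.085,.095,.012],[-.085,.095,.012],[-.085,-.095,.012]])).round().tolist())
```

```text
[ 0.54  0.29 -0.65  1.65  0.18  1.26 -1.71] [ 0.5600853  -0.03055139  0.2989888 ] [-3.13942007e+00 -1.61118056e-02 -3.77814646e-04]
[[274.21208358 198.19785005]] [[216.0, 261.0], [253.0, 88.0], [167.0, 184.0], [249.0, 256.0], [336.0, 172.0]]
```

View pics/w1.png

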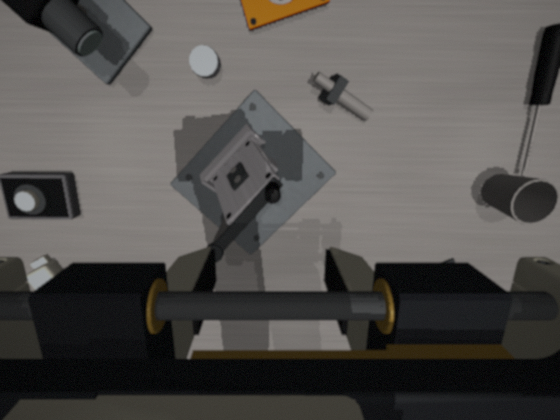

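The wrist view shows the easel base with corners near (254,91), (172,183), (252,255) and (336,172). The knob top is at (273,190), the keeper pin at (216,250), and the silver plate has its block at (237,176). I'll refine from this view.

Run:
```python
from h import *
s=r.sense();M=wristM(s)
T,S=[{k:np.array(vision.camera_model(n)[k]) for k in("K","extrinsics")} for n in("top","scene")]
P=[[.085,-.095,.012],[.085,.095,.012],[-.085,.095,.012],[-.085,-.095,.012],[-.024,.072,.153]]
ut=[[306.6,176.5],[257.8,214.7],[293.4,258.8],[341.7,218.4],[284.1,233.3],[315.5,199.8]]
us=[[230,249.1],[299,260.2],[308.8,217.2],[247.2,207.2],[297.6,192.8],[259,177]]
uw=[[254,91],[172,183],[252,255],[336,172],[216,250],[273,190]]
def Q(e): return E2W(e,P+[[-.024+.1*np.sin(e[3]),.072-.1*np.cos(e[3]),.189]])
f=lambda e:(proj(M,Q(e))-uw).ravel()
o=least_squares(f,[.548,0,.8,0]);print("wrist",o.x,o.fun.reshape(-1,2).round(1).tolist(),Q(o.x)[5])
# all, with a per-view pixel offset as nuisance for calibration
def F(p):
    e=p[:4]; v=[(proj(C,Q(e))-u+p[4+2*i:6+2*i]).ravel() for i,(C,u) in enumerate([(T,ut),(S,us),(M,uw)])]
    return np.r_[v[0],v[1],v[2],p[4:]*.7]
o=least_squares(F,np.r_[o.x,np.zeros(6)],loss='soft_l1');print("all",o.x.round(4),F(o.x)[:36].reshape(-1,2).round(1).tolist(),Q(o.x)[5])
np.save("easel.npy",o.x[:4])
```

```text
wrist [ 0.55299732 -0.00928636  0.80170192  0.15863663] [[2.2, -7.1], [-2.7, -2.6], [-0.9, -2.2], [2.5, -2.6], [2.9, 6.8], [-3.3, 4.8]] [ 0.56650932 -0.03378069  0.189     ]
all [ 0.5508 -0.0067  0.811   0.1119 -0.6615  1.2518  2.0739  2.0667  0.8492
  0.4667] [[-0.1, -0.9], [-0.8, -0.5], [-0.2, 0.4], [1.3, 0.4], [2.8, -2.0], [-0.6, 1.7], [-1.6, -0.7], [-0.6, 0.1], [-0.1, 0.1], [-1.5, 0.3], [1.9, -1.5], [1.8, 0.4], [0.4, -5.0], [-3.3, 0.1], [-0.9, -0.5], [1.5, -1.5], [2.2, 9.2], [-1.3, 10.0]] [ 0.56181838 -0.03486837  0.189     ]
```

Request:
move_arm(
  commands=[
    [[0.2, 0.2, 5], [0, 0, 0], 5],
    [[0.2, 0.2, 9.5], [0, 0, 0], 5],
    [[0.2, 0.2, 9.5], [0, 0, 0], 5],
  ],
)

```text
clock: 3.02
eef_pos: [0.5593, -0.0413, 0.2]
orientation: [-3.141, 0.003, 0.013]
force: [0.1, -0.2, 0.2]
finger_gap: 0.544
grip_force: 0.0
```

Run:
```python
from h import *
s=r.sense();print(s["eef_pos"],s["orientation"],s["joint_pos"].round(2))
im=vision.get_image("wrist");cv2.imwrite("pics/w2.png",cv2.cvtColor(im,cv2.COLOR_RGB2BGR))
M=wristM(s);print(proj(M,[[.564,-.034,.189],[.564,-.034,.153]]))
```

```text
[ 0.55926283 -0.04128351  0.20001045] [-3.14120885e+00  3.01972499e-03  1.30524904e-02] [ 0.52  0.38 -0.62  1.77  0.25  1.08 -1.76]
[[259.40548133 233.34550449]
 [260.92009012 216.09095986]]
```

View pics/w2.png

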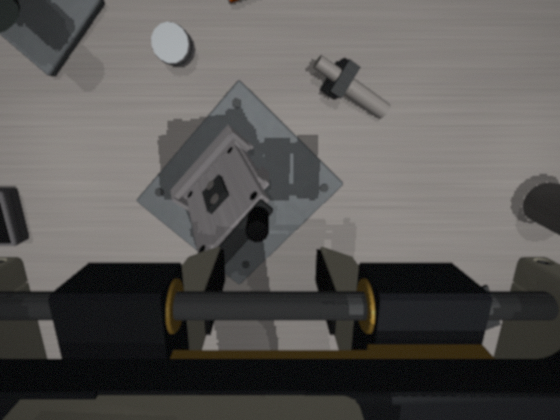

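The knob top is at (257,230) and its foot at (260,212), so the knob sits at about (0.566, -0.033), within 2 mm of the estimate. Descending to grip.

Request:
move_arm(
  commands=[
    [[0.6, -0.8, 0], [0, 0, 0], 5],
    [[0.6, -0.8, 2], [0, 0, 0], 5],
    [[0.6, -0.8, 4.1], [0, 0, 0], 4],
    [[0.6, -0.8, 4.1], [0, 0, 0], 1],
    [[0.6, -0.8, 4.1], [0, 0, 0], 1],
  ],
  newtons=6,
)

```text
clock: 3.7
eef_pos: [0.5701, -0.0308, 0.1646]
orientation: [3.142, 0.001, 0.005]
force: [0.5, -1.0, -0.7]
finger_gap: 0.268
grip_force: 0.0
```

Request:
move_arm(
  commands=[
    [[0, 0, 0], [0, 0, 0], 1],
    [[0, 0, 0], [0, 0, 0], 1],
  ],
)

```text
clock: 3.95
eef_pos: [0.5705, -0.0312, 0.165]
orientation: [3.141, 0.0, 0.007]
force: [0.3, -0.3, 7.5]
finger_gap: 0.117
grip_force: 3.5
```

Run:
```python
from h import *
s=r.sense();print(s["eef_pos"],s["orientation"],s["finger_gap"]*9.18,s["grip_force"],s["force"])
e=np.load("easel.npy")
piv=E2W(e,[[-.024,.072,0]])[0]; k=s["eef_pos"]-piv; print(piv,np.hypot(*k[:2]))
R0=R.from_rotvec(s["orientation"])
th0=np.arctan2(k[1],k[0]);print("keeper",th0-(e[2]-np.pi/2))
for d in np.radians(range(10,91,10)):
    t=piv[:2]+np.hypot(*k[:2])*np.array([np.cos(th0+d),np.sin(th0+d)])
    print(np.degrees(d).round(),(R0.inv().apply(np.r_[t,s["eef_pos"][2]]-s["eef_pos"])*100).round(1))
```

```text
[ 0.57047695 -0.03123208  0.16502532] [3.14098936e+00 2.45158280e-04 6.52940751e-03] 1.072142136966195 3.4862450428772718 [ 0.28110613 -0.27406762  7.45874167]
[0.4820825  0.02548217 0.        ] 0.10502421127867673
keeper 0.1892990234231925
10.0 [ 0.9 -1.6  0. ]
20.0 [ 1.4 -3.4  0. ]
30.0 [ 1.7 -5.2  0. ]
40.0 [ 1.6 -7.   0. ]
50.0 [ 1.2 -8.8 -0. ]
60.0 [  0.5 -10.5  -0. ]
70.0 [ -0.5 -12.   -0. ]
80.0 [ -1.7 -13.4  -0. ]
90.0 [ -3.2 -14.5  -0. ]
```

Run:
```python
from h import *
im=[cv2.cvtColor(vision.get_image(n),cv2.COLOR_RGB2BGR) for n in("wrist","scene")]
cv2.imwrite("pics/c3.png",np.hstack([cv2.resize(im[0][140:400,140:400],(400,400)),cv2.resize(im[1][140:270,210:340],(400,400),interpolation=cv2.INTER_CUBIC)]))
s=r.sense();print(s["eef_pos"],s["finger_gap"],s["grip_force"],s["force"])
```

```text
[ 0.57046459 -0.0311345   0.16502886] 0.1113282913677842 3.62553249578923 [-0.06566727 -0.14656434  7.01869872]
```

View pics/c3.png

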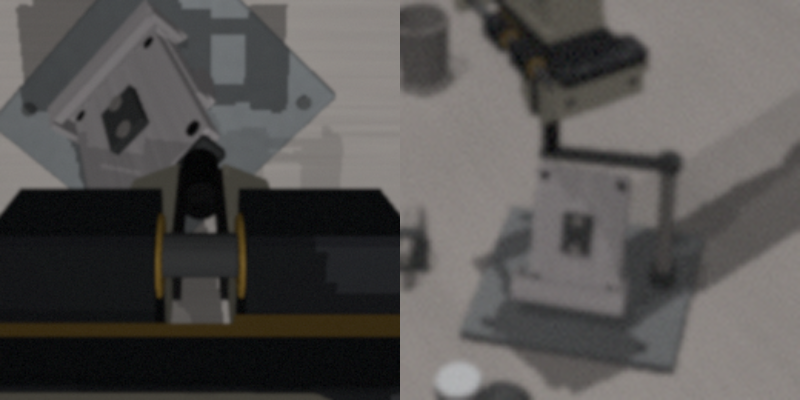

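Run:
```python
from h import *
s=r.sense();M=wristM(s)
print(ray(M,(270,268.7),.189),ray(M,(272,244),.155))
p=s["eef_pos"];print(p,proj(M,[p,p+[.0095,0,0],p+[0,0,.0188],p+[.0095,0,.0188],p+[.0095,.008,0],p+[.0095,-.008,0]]).round())
```

```text
[ 0.56755976 -0.03077413  0.189     ] [ 0.56819504 -0.03211815  0.155     ]
[ 0.57046459 -0.0311345   0.16502886] [[271. 247.]
 [271. 233.]
 [271. 260.]
 [271. 244.]
 [258. 233.]
 [284. 233.]]
```

Request:
move_arm(
  commands=[
    [[0, 0, -0.4], [0, 0, 0], 1],
    [[0.5, -0.8, -0.4], [0, 0, 0], 1],
    [[0.8, -1.6, -0.4], [0, 0, 0], 1],
    [[1.1, -2.5, -0.4], [0, 0, 0], 1],
    [[1.3, -3.3, -0.4], [0, 0, 0], 1],
  ],
)

```text
clock: 4.68
eef_pos: [0.5815, 0.003, 0.1665]
orientation: [-3.141, -0.002, 0.001]
force: [-0.6, 0.6, 0.6]
finger_gap: 0.11
grip_force: 0.0
```

Run:
```python
from h import *
im=[cv2.cvtColor(vision.get_image(n),cv2.COLOR_RGB2BGR) for n in("wrist","scene")]
cv2.imwrite("pics/c4.png",np.hstack([cv2.resize(im[0][140:340,170:370],(600,600)),cv2.resize(im[1][150:250,240:273],(198,600),interpolation=cv2.INTER_CUBIC)]))
s=r.sense();print(s["eef_pos"],s["finger_gap"],s["grip_force"],s["force"])
```

```text
[0.58159588 0.00377538 0.16662741] 0.10855962034664994 0.0 [0.85206258 0.2526307  0.15537376]
```

View pics/c4.png

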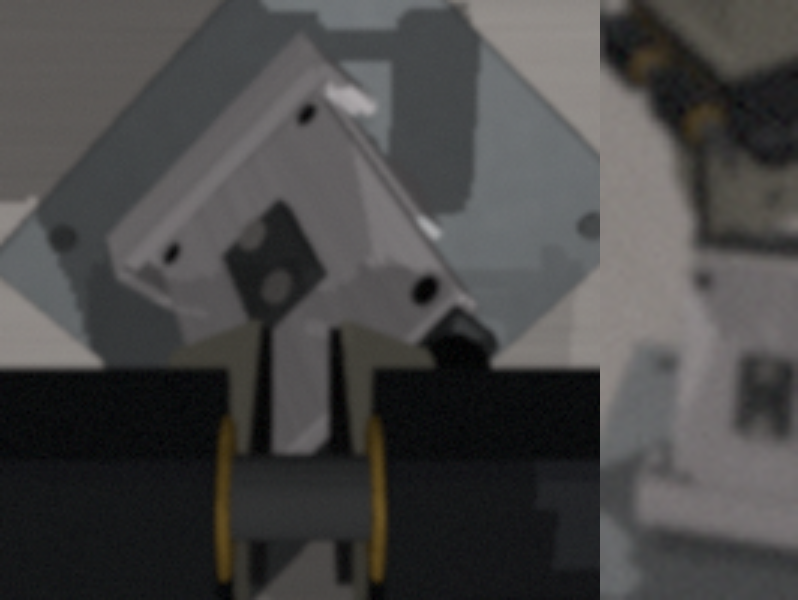

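Run:
```python
from h import *
s=r.sense();M=wristM(s)
f=lambda u,v:(170+u/3,140+v/3)
for z in(.13,.153,.17): print(z,ray(M,f(465,322),z),ray(M,f(457,352),z))
# plate corner holes/plate corners: top-right corner of front face ~(470,300), left bottom ledge
for uv in((425,290),(307,113),(172,250)): print(uv,[ray(M,f(*uv),z).round(3).tolist() for z in(.06,.125)])
T=vision.camera_model("top");T={k:np.array(T[k]) for k in("K","extrinsics")}
print(proj(T,[[.5665,-.032,.189],[.5665,-.032,.153]]))
```

```text
0.13 [ 0.56550126 -0.03729694  0.13      ] [ 0.55726223 -0.0357167   0.13      ]
0.153 [ 0.57547491 -0.03293708  0.153     ] [ 0.56810011 -0.03152261  0.153     ]
0.17 [ 0.58284673 -0.02971459  0.17      ] [ 0.57611071 -0.02842263  0.17      ]
(425, 290) [[0.546, -0.037, 0.06], [0.572, -0.028, 0.125]]
(307, 113) [[0.605, 0.002, 0.06], [0.617, 0.003, 0.125]]
(172, 250) [[0.56, 0.045, 0.06], [0.583, 0.036, 0.125]]
[[314.6655     198.35745267]
 [313.53354351 201.3133146 ]]
```

Request:
move_arm(
  commands=[
    [[0, 0, -4.5], [0, 0, 0], 5],
    [[-2, 3.7, -4.5], [0, 0, 0], 6],
    [[-2, 3.7, -4.5], [0, 0, 0], 6],
    [[-2, 3.7, -1.5], [0, 0, 0], 6],
    [[-2, 3.7, 0.7], [0, 0, 0], 5],
  ],
)

```text
clock: 5.4
eef_pos: [0.5612, -0.0351, 0.1587]
orientation: [-3.142, -0.0, 0.001]
force: [0.7, -1.3, -0.5]
finger_gap: 0.54
grip_force: 0.0
```

Request:
move_arm(
  commands=[
    [[0, 0, 0], [0, 0, 0], 5],
    [[0, 0, 0], [0, 0, 0], 5],
  ],
)

```text
clock: 5.65
eef_pos: [0.5621, -0.0347, 0.1603]
orientation: [-3.141, -0.001, -0.001]
force: [1.1, -0.0, -0.7]
finger_gap: 0.542
grip_force: 0.0
```

Request:
move_arm(
  commands=[
    [[0, 0, 0], [0, 0, 0], 2],
    [[0, 0, 0], [0, 0, 0], 1.2],
    [[0, 0, 0], [0, 0, 0], 1.2],
    [[0, 0, 0], [0, 0, 0], 1.2],
  ],
  newtons=5,
)

```text
clock: 6.15
eef_pos: [0.5612, -0.0346, 0.1598]
orientation: [-3.141, -0.001, 0.001]
force: [-1.2, 0.8, 0.4]
finger_gap: 0.167
grip_force: 5.1
```

Request:
move_arm(
  commands=[
    [[0, 0, 0], [0, 0, 0], 3],
    [[0, 0, 0], [0, 0, 0], 3],
    [[-0.9, 0, 0], [0, 0, 0], 3],
    [[-0.9, 0, 0], [0, 0, 0], 1],
    [[-0.9, 0, 0], [0, 0, 0], 1],
  ],
  newtons=6,
)

```text
clock: 6.78
eef_pos: [0.5524, -0.0351, 0.1598]
orientation: [-3.142, -0.001, 0.0]
force: [-2.5, 2.4, -0.1]
finger_gap: 0.157
grip_force: 5.6
```

Request:
move_arm(
  commands=[
    [[0, 0, 0], [0, 0, 0], 1],
  ],
)

```text
clock: 6.9
eef_pos: [0.5523, -0.035, 0.1597]
orientation: [-3.142, -0.001, 0.001]
force: [-1.9, 0.6, 1.6]
finger_gap: 0.155
grip_force: 6.0
```

Request:
move_arm(
  commands=[
    [[0, 0, 0], [0, 0, 0], 3.5],
    [[0, 0, 0], [0, 0, 0], 3.5],
    [[0.6, 0, 0.4], [0, 0, 0], 3.5],
    [[0.6, 0, 0.8], [0, 0, 0], 3.5],
    [[0.6, 0, 1.1], [0, 0, 0], 3.5],
  ],
)

```text
clock: 7.52
eef_pos: [0.5584, -0.0351, 0.1481]
orientation: [-3.141, -0.001, 0.001]
force: [-0.2, 0.8, 1.7]
finger_gap: 0.382
grip_force: 0.0
```

Request:
move_arm(
  commands=[
    [[0, 0, 0], [0, 0, 0], 3.5],
    [[0, 0, 0], [0, 0, 0], 3.5],
  ],
)

```text
clock: 7.78
eef_pos: [0.5585, -0.0351, 0.1487]
orientation: [-3.142, -0.001, 0.0]
force: [-0.0, -0.5, -0.5]
finger_gap: 0.384
grip_force: 0.0
```

Request:
move_arm(
  commands=[
    [[0, 0, 0], [0, 0, 0], 1],
    [[0, 0, 0], [0, 0, 0], 1],
    [[0, 0, 0], [0, 0, 0], 1],
    [[0, 0, 0], [0, 0, 0], 1],
  ],
)

```text
clock: 8.28
eef_pos: [0.5586, -0.0352, 0.1488]
orientation: [3.142, 0.001, 0.0]
force: [-0.5, 0.9, 0.7]
finger_gap: 0.169
grip_force: 6.0
```

Run:
```python
from h import *
s=r.sense();print(s["eef_pos"],s["finger_gap"]*9.18,s["grip_force"],s["force"],s["moment"])
im=[cv2.cvtColor(vision.get_image(n),cv2.COLOR_RGB2BGR) for n in("wrist","scene","top")]
cv2.imwrite("pics/c5.png",np.hstack([cv2.resize(im[0][150:300,200:350],(400,400),interpolation=cv2.INTER_CUBIC),cv2.resize(im[1][155:235,225:305],(400,400),interpolation=cv2.INTER_CUBIC)]))
M=wristM(s);p=s["eef_pos"]; print(proj(M,[p,p+[0,0,.04]]))
```

```text
[ 0.55855182 -0.03515116  0.14883028] 1.555006056519014 6.000035405158997 [-0.46029225  0.94909604  0.68353789] [ 0.12146111  0.06598032 -0.0178747 ]
[[270.5495158  246.82818755]
 [270.70488324 278.43585099]]
```

View pics/c5.png

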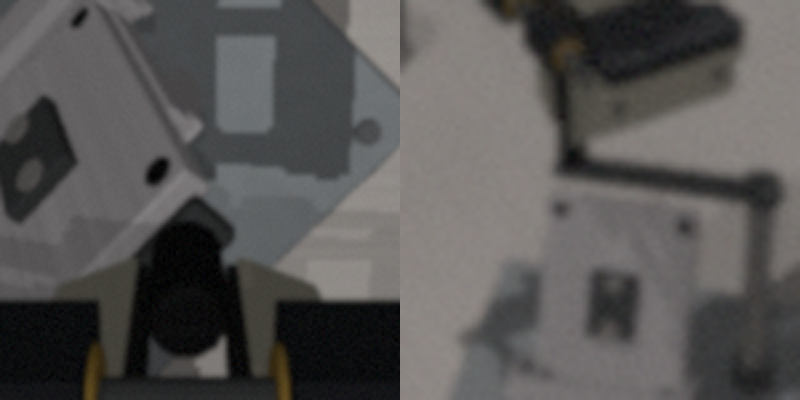

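The knob is gripped (gap 15.5 mm, 6 N) with the knob top at crop (187,315) and its foot between the fingertips. Swinging the arm out along the arc.

Request:
move_arm(
  commands=[
    [[0, 0, -0.3], [0, 0, 0], 1],
    [[0.6, -0.7, -0.3], [0, 0, 0], 1],
    [[1.1, -1.4, -0.3], [0, 0, 0], 1],
    [[1.9, -2.9, -0.3], [0, 0, 0], 1],
    [[2.45, -4.5, -0.3], [0, 0, 0], 1],
  ],
)

```text
clock: 9.05
eef_pos: [0.5842, 0.0112, 0.152]
orientation: [-3.141, -0.001, -0.002]
force: [1.4, -2.0, -3.0]
finger_gap: 0.168
grip_force: 6.0
```

Request:
move_arm(
  commands=[
    [[0.25, -1.7, 0], [0, 0, 0], 1],
    [[0.2, -3.5, 0], [0, 0, 0], 1],
    [[-0.15, -5.2, 0], [0, 0, 0], 1],
    [[-0.8, -6.8, 0], [0, 0, 0], 1],
    [[-0.8, -6.8, 0], [0, 0, 0], 1],
  ],
)

```text
clock: 9.68
eef_pos: [0.5744, 0.0808, 0.1523]
orientation: [-3.14, -0.006, -0.001]
force: [1.2, 0.9, 1.1]
finger_gap: 0.17
grip_force: 6.0
```

Request:
move_arm(
  commands=[
    [[-0.6, -1.0, 0], [0, 0, 0], 1],
    [[-0.6, -1.0, 0], [0, 0, 0], 1],
    [[-0.6, -1.0, 0], [0, 0, 0], 4],
    [[-0.6, -1.0, 0], [0, 0, 0], 4],
    [[-0.6, -1.0, -6], [0, 0, 0], 4],
  ],
)

```text
clock: 10.3
eef_pos: [0.5648, 0.0858, 0.2072]
orientation: [3.14, -0.001, -0.018]
force: [1.8, 0.1, 0.3]
finger_gap: 0.422
grip_force: 0.0
```

Run:
```python
from h import *
s=r.sense();print(s["eef_pos"],s["joint_pos"].round(2),s["finger_gap"])
pts=np.array([[.5586,-.0352],[.5842,.0112],[.5744,.0808]])
o=least_squares(lambda p:np.hypot(*(pts-p).T)-.1,[.484,.033]);print(o.x,o.fun)
k=pts-o.x;print(np.degrees(np.arctan2(k[:,1],k[:,0])))
```

```text
[0.5648277  0.0858093  0.20722225] [ 0.31  0.4  -0.65  1.73  0.26  1.11 -1.99] 0.42182853627571837
[0.48641086 0.03366399] [-0.00023266  0.00033617 -0.0001807 ]
[-43.64957529 -12.93745537  28.17806767]
```

Run:
```python
from h import *
T,S=[{k:np.array(vision.camera_model(n)[k]) for k in("K","extrinsics")} for n in("top","scene")]
e=np.array([.553,.0014,.81]);np.save("easel.npy",e)
inv=lambda p:R.from_euler("z",-e[2]).apply(np.asarray(p)-[e[0],e[1],0]).round(4)
for n,uv,z in[("TL",(254.4,193.3),.138),("TR",(285.1,196),.138),("piv",(297.6,192.8),.153),("knob",(259,177),.189)]: print(n,inv(ray(S,uv,z)))
print("top piv",inv(ray(T,(284.1,233.3),.153)),"knob",inv(ray(T,(315.5,199.8),.189)))
# target hover pose
u=np.array([-.423,0,.906]);n=np.array([.906,0,.423])
Rz=R.from_euler("z",e[2])
for sg in(1,-1):
    y=sg*n;z=-u;x=np.cross(y,z)
    RT=Rz*R.from_matrix(np.c_[x,y,z])
    p=E2W(e,[np.array([-.024,0,.136])+.10*u])[0]
    print(sg,p,delta(p,RT),RT.as_rotvec())
```

```text
TL [-0.0078 -0.0408  0.138 ]
TR [-0.0153  0.0392  0.138 ]
piv [-0.0175  0.071   0.153 ]
knob [-0.0135 -0.0291  0.189 ]
top piv [-0.0324  0.0804  0.153 ] knob [-0.0191 -0.0321  0.189 ]
1 [ 0.50728625 -0.04662024  0.2266    ] (array([-5.77, 13.25, -1.86]), array([ -12.6,   30.1, -133.7])) [1.08386291 2.71050784 0.60158211]
-1 [ 0.50728625 -0.04662024  0.2266    ] (array([-5.77, 13.25, -1.86]), array([24.1, 10.1, 42.7])) [-2.5322663   1.01258867 -0.22473841]
```

Request:
move_arm(
  commands=[
    [[-1, 2.5, -3], [5, 2, 9], 5],
    [[-2.5, 5.5, -4], [10, 4, 17], 5],
    [[-3.7, 8, -3], [14.5, 6, 25.5], 5],
    [[-5, 10.5, -2.5], [19, 8, 34], 5],
    [[-5.8, 13.2, -1.9], [24.1, 10.1, 42.7], 5],
  ],
)

```text
clock: 10.92
eef_pos: [0.5103, -0.0456, 0.2305]
orientation: [-2.523, 1.013, -0.24]
force: [1.0, 0.5, -0.6]
finger_gap: 0.542
grip_force: 0.0
```

```bash
cat >> h.py <<'E'
def pose(sg,up,x0=-.0235,y0=0,zt=.136,out=0):
    "TCP pose at distance up (m) above plate top edge along slope; sg=+1: tool y = +normal"
    e=np.load("easel.npy");u=np.array([-.423,0,.906]);n=np.array([.906,0,.423])
    y=sg*n;z=-u;RT=R.from_euler("z",e[2])*R.from_matrix(np.c_[np.cross(y,z),y,z])
    return E2W(e,[np.array([x0,y0,zt])+up*u+out*n])[0],RT
E
python3 - <<'E'
from h import *
s=r.sense();print(s["eef_pos"],s["joint_pos"].round(2))
print(delta(*pose(-1,.1)),delta(*pose(1,.1)))
E
```

```text
[ 0.5102927  -0.04564309  0.23054754] [ 0.88  0.11 -0.58  2.09 -0.48  0.81 -1.72]
(array([-0.15,  0.38,  0.26]), array([-0.6, -0.5, -0.1])) (array([-0.15,  0.38,  0.26]), array([ -0.8,   1. , 179.9]))
```

Request:
move_arm(
  commands=[
    [[-0.1, 0.4, 1], [-0.6, -0.5, 0], 6],
    [[-0.1, 0.4, 5], [-0.6, -0.5, 0], 6],
    [[-0.1, 0.4, 9], [-0.6, -0.5, 0], 6],
    [[-0.1, 0.4, 13.2], [-0.6, -0.5, 0], 6],
    [[-0.1, 0.4, 13.2], [-0.6, -0.5, 0], 6],
  ],
)

```text
clock: 11.55
eef_pos: [0.5457, -0.0019, 0.1071]
orientation: [-2.537, 1.001, -0.211]
force: [-0.6, 0.8, 0.0]
finger_gap: 0.658
grip_force: 0.0
```

Run:
```python
from h import *
s=r.sense();print(s["eef_pos"],s["force"],s["joint_pos"].round(2))
print(delta(*pose(-1,-.03)))
im=[cv2.cvtColor(vision.get_image(n),cv2.COLOR_RGB2BGR) for n in("wrist","scene")]
cv2.imwrite("pics/c6.png",np.hstack([cv2.resize(im[0][150:350,170:370],(400,400)),cv2.resize(im[1][140:240,220:320],(400,400),interpolation=cv2.INTER_CUBIC)]))
```

```text
[ 0.54574821 -0.00193404  0.10714582] [-0.61358747  0.75156544  0.00745785] [ 0.72  0.38 -0.58  2.13 -0.36  0.49 -1.83]
(array([ 0.29,  0.24, -0.3 ]), array([0.2, 0.6, 0.4]))
```

View pics/c6.png

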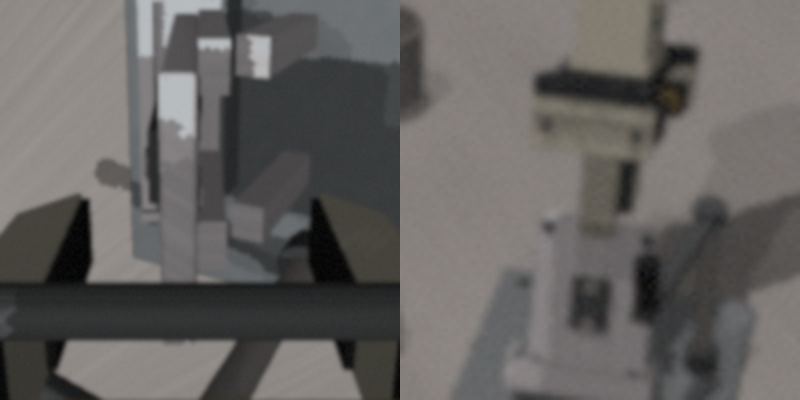

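The wrist crop shows the plate edge-on at column 180, with the fingers' middle at 201 (about 5.5 mm off towards -y). The scene crop shows the finger centred across the plate's width. Shifting and closing gently.

Request:
move_arm(
  commands=[
    [[0, -0.5, -0.2], [0, 0, 0], 6],
    [[0, -0.5, -0.2], [0, 0, 0], 3],
    [[0, -0.5, -0.2], [0, 0, 0], 2],
    [[0, -0.5, -0.2], [0, 0, 0], 1.5],
    [[0, -0.5, -0.2], [0, 0, 0], 1.3],
  ],
  newtons=4,
)

```text
clock: 12.28
eef_pos: [0.5501, -0.003, 0.1138]
orientation: [-2.536, 1.007, -0.222]
force: [0.5, -0.0, -0.2]
finger_gap: 0.268
grip_force: 0.0
```

Request:
move_arm(
  commands=[
    [[0, 0, 0], [0, 0, 0], 0.5],
    [[0, 0, 0], [0, 0, 0], 0.5],
  ],
)

```text
clock: 12.52
eef_pos: [0.5505, -0.0027, 0.114]
orientation: [-2.536, 1.007, -0.223]
force: [0.6, 1.0, 1.6]
finger_gap: 0.073
grip_force: 0.5
```

Run:
```python
from h import *
s=r.sense();R0=R.from_rotvec(s["orientation"]);print(s["eef_pos"],R0.inv().apply(s["force"]),s["finger_gap"]*91.8,s["grip_force"])
print(delta(*pose(-1,-.03)))
```

```text
[ 0.55054111 -0.00274921  0.11399792] [-0.26660217 -1.6632375  -1.0016545 ] 6.746746109984918 0.5459953526406025
(array([-0.11,  0.77,  0.21]), array([0.1, 0.1, 0.3]))
```

Request:
move_arm(
  commands=[
    [[0, 0, 0], [0, 0, 0], 0.5],
    [[0, 0, 0], [0, 0, 0], 0.5],
  ],
)

```text
clock: 12.78
eef_pos: [0.5504, -0.0029, 0.1139]
orientation: [-2.536, 1.007, -0.223]
force: [-0.6, -0.8, 1.7]
finger_gap: 0.055
grip_force: 0.8
```

The fingers met almost nothing, as in the first try at the knob: the tool is effectively about 20 mm higher than it reads. I'll open, go 2 cm deeper and close again.

Request:
move_arm(
  commands=[
    [[0, 0, 0], [0, 0, 0], 4],
    [[0, 0, 0], [0, 0, 0], 4],
    [[0, 0, 1], [0, 0, 0], 4],
    [[0, 0, 1.8], [0, 0, 0], 4],
    [[0, 0, 1.8], [0, 0, 0], 4],
  ],
)

```text
clock: 13.4
eef_pos: [0.5633, 0.0069, 0.1043]
orientation: [-2.532, 0.997, -0.238]
force: [-2.0, 6.2, 33.5]
finger_gap: 1.0
grip_force: 16.7
```

Run:
```python
from h import *
s=r.sense();R0=R.from_rotvec(s["orientation"]);print(s["eef_pos"],R0.inv().apply(s["force"]),s["finger_gap"]*91.8,s["grip_force"])
im=[cv2.cvtColor(vision.get_image(n),cv2.COLOR_RGB2BGR) for n in("wrist","scene")]
cv2.imwrite("pics/c7.png",np.hstack([cv2.resize(im[0][150:350,170:370],(400,400)),cv2.resize(im[1][160:240,240:320],(400,400),interpolation=cv2.INTER_CUBIC)]))
```

```text
[0.56333487 0.00692311 0.10426263] [ -5.36699897 -17.28189356 -28.90447022] 91.77745326392775 16.72990294522606
```

View pics/c7.png

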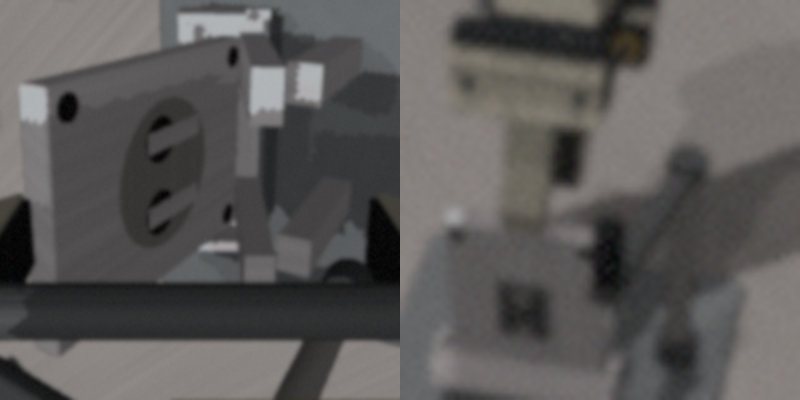

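That shows the fingers forced fully open (gap 1.0, 33 N), with the plate's top edge tilted out at crop (20–50, 85–350). The finger gap in pixels puts the true fingertips about 25 mm short of the reported TCP. I'll back off along the tool axis to relieve the force.

Request:
move_arm(
  commands=[
    [[0, 0, -0.6], [0, 0, 0], 9],
    [[0, 0, -1.2], [0, 0, 0], 9],
  ],
)

```text
clock: 13.75
eef_pos: [0.5523, -0.0005, 0.109]
orientation: [-2.537, 1.005, -0.223]
force: [-0.8, -0.7, -0.5]
finger_gap: 0.975
grip_force: 0.0
```

Run:
```python
from h import *
s=r.sense();R0=R.from_rotvec(s["orientation"]);print(s["eef_pos"],R0.inv().apply(s["force"]),s["finger_gap"]*91.8,s["grip_force"],s["joint_pos"].round(2))
print(delta(*pose(-1,-.03)))
e=np.load("easel.npy");print(R.from_euler("z",-e[2]).apply(s["eef_pos"]-[e[0],e[1],0]))
```

```text
[ 5.52250771e-01 -4.96555407e-04  1.08957022e-01] [-0.13985112  1.1981468   0.02720585] 89.53846769870798 0.0 [ 0.7   0.38 -0.58  2.12 -0.35  0.48 -1.84]
(array([-0.08,  0.81, -0.36]), array([0.1, 0.1, 0.3]))
[-0.00189024 -0.00076502  0.10895702]
```

Run:
```python
from h import *
c=[cv2.imread("pics/c6.png")[:,:400],cv2.imread("pics/c7.png")[:,:400]]
im=cv2.cvtColor(vision.get_image("wrist"),cv2.COLOR_RGB2BGR)
c.append(cv2.resize(im[150:350,170:370],(400,400)))
for i in c:
  for rows in((225,240),(255,275)):
    g=cv2.cvtColor(i,cv2.COLOR_BGR2GRAY).astype(float)[rows[0]:rows[1]].mean(0);g=cv2.GaussianBlur(g[None],(5,1),0)[0]
    d=g[3:]-g[:-3];pk=[(j+1,int(d[j])) for j in range(2,len(d)-2) if abs(d[j])>7 and abs(d[j])==max(abs(d[j-2:j+3]))]
    print(rows,pk)
cv2.imwrite("pics/now.png",im)
```

```text
(225, 240) [(3, -16), (66, -20), (90, 60), (131, -20), (162, 8), (192, -7), (198, 7), (226, -19), (232, 14), (262, -16), (271, 9), (293, -11), (309, -17), (333, 19)]
(255, 275) [(51, -17), (90, 51), (159, -10), (192, -7), (262, -7), (277, -8), (309, -19), (347, 16)]
(225, 240) [(31, 42), (53, -12), (126, -7), (153, -8), (165, 9), (269, 9), (344, 10), (366, -28)]
(255, 275) [(32, 33), (55, -12), (244, 17), (273, -8), (309, -15), (330, -9), (365, -18)]
(225, 240) [(4, -14), (36, 42), (66, -13), (185, 16), (209, -10), (247, 7), (278, -15), (363, -37), (394, 16)]
(255, 275) [(35, 36), (68, -14), (143, 7), (214, 7), (242, -9), (291, -7), (348, 30), (363, -28)]
```

Request:
move_arm(
  commands=[
    [[0, 0, -2], [0, 0, 0], 9.1],
    [[0, 0, -3.5], [0, 0, 0], 9.1],
    [[0, 0, -3.5], [0, 0, 0], 9.1],
  ],
)

```text
clock: 14.18
eef_pos: [0.5422, -0.0127, 0.1407]
orientation: [-2.536, 1.008, -0.225]
force: [0.5, -1.5, 0.3]
finger_gap: 0.992
grip_force: 0.0
```

```bash
cat > prof.py <<'E'
from h import *
s=r.sense();im=cv2.cvtColor(vision.get_image("wrist"),cv2.COLOR_RGB2BGR)
R0=R.from_rotvec(s["orientation"]);print(s["eef_pos"],R0.inv().apply(s["force"]).round(1),(s["finger_gap"]*91.8).round(1),s["grip_force"])
i=cv2.resize(im[150:350,170:370],(400,400))
for rows in((100,115),(140,155),(180,195),(225,240),(255,275)):
    g=cv2.cvtColor(i,cv2.COLOR_BGR2GRAY).astype(float)[rows[0]:rows[1]].mean(0);g=cv2.GaussianBlur(g[None],(5,1),0)[0]
    d=g[3:]-g[:-3];print(rows,[(j+1,int(d[j])) for j in range(2,len(d)-2) if abs(d[j])>7 and abs(d[j])==max(abs(d[j-2:j+3]))])
E
python3 prof.py
```

```text
Traceback (most recent call last):
  File "prof.py", line 3, in <module>
    R0=R.from_rotvec(s["orientation"]);print(s["eef_pos"],R0.inv().apply(s["force"]).round(1),(s["finger_gap"]*91.8).round(1),s["grip_force"])
                                                                                              ^^^^^^^^^^^^^^^^^^^^^^^^^^^^
AttributeError: 'float' object has no attribute 'round'
```

```bash
sed -i 's/(s\["finger_gap"\]\*91.8).round(1)/round(s["finger_gap"]*91.8,1)/' prof.py
cat >> prof.py <<'E'
M=wristM(s);e=np.load("easel.npy");u=np.array([-.423,0,.906]);n=np.array([.906,0,.423])
S=np.array([-.0235,0,.136])
for t in(0,15,29):
    c,q=np.cos(np.radians(t)),np.sin(np.radians(t)); L=S-.11*u; uu=c*u+q*n; nn=c*n-q*u
    P=[L+.11*uu+k*nn+[0,y,0] for k in(.005,-.005) for y in(-.03,0,.03)]
    print(t,((proj(M,E2W(e,P))-[170,150])*2).round().astype(int).tolist())
E
python3 prof.py
```

```text
[ 0.54190148 -0.01233263  0.14017073] [-0.1 -0.1 -0. ] 91.0 0.0
(100, 115) [(142, -15), (156, 8), (168, -39), (181, 59), (192, 7), (211, -25), (227, -24), (244, 8)]
(140, 155) [(115, -9), (144, -16), (156, 9), (166, -32), (181, 30), (211, -21), (229, -12), (242, 8)]
(180, 195) [(145, -28), (157, 19), (170, -16), (183, 12), (211, -15), (234, 10), (266, -12), (296, -8)]
(225, 240) [(34, 57), (146, -17), (209, -7), (234, -8), (319, -10), (331, 29), (365, -37)]
(255, 275) [(34, 41), (180, -24), (186, 8), (208, -7), (214, 22), (264, -16), (365, -27)]
0 [[209, 104], [208, 195], [207, 279], [242, 104], [240, 195], [238, 279]]
15 [[117, 99], [120, 189], [123, 271], [148, 101], [150, 192], [151, 275]]
29 [[46, 90], [52, 175], [58, 254], [70, 94], [75, 181], [80, 261]]
```

The plate has dropped back home on the rails: its strip is at columns 181–211 in every row, centred between the fingers (34 to 365). Descending with the fingers wide.

Request:
move_arm(
  commands=[
    [[0, -0.1, 1.5], [0, 0, 0], 6],
    [[0, -0.1, 3], [0, 0, 0], 6],
    [[0, -0.1, 4], [0, 0, 0], 6],
    [[0, -0.1, 5.2], [0, 0, 0], 6],
    [[0, -0.1, 5.2], [0, 0, 0], 6],
  ],
)

```text
clock: 14.9
eef_pos: [0.5569, 0.0058, 0.0922]
orientation: [-2.536, 1.006, -0.219]
force: [-0.2, -0.4, -0.4]
finger_gap: 0.653
grip_force: 0.0
```

```bash
python3 prof.py
```

```text
[0.55685326 0.00583448 0.09216679] [0.2 0.5 0.2] 60.0 0.0
(100, 115) [(134, -17), (144, -7), (150, 17), (163, -14), (181, 40), (222, -33), (252, -30)]
(140, 155) [(135, -18), (145, -8), (150, 18), (163, -44), (179, 67), (188, -8), (203, 8), (221, -30), (234, -25), (254, 8)]
(180, 195) [(101, -20), (131, 7), (136, -9), (151, 15), (159, -32), (180, 30), (221, -16), (238, -13), (253, 8), (330, -7)]
(225, 240) [(3, -17), (65, -19), (90, 58), (138, -23), (151, 15), (163, -34), (180, 29), (221, -15), (243, 13), (309, -29), (333, 21)]
(255, 275) [(51, -16), (90, 51), (139, -20), (183, 7), (218, -7), (246, -14), (252, 11), (285, -16), (308, -28), (348, 17)]
0 [[217, 161], [216, 281], [214, 388], [263, 162], [258, 282], [254, 388]]
15 [[92, 153], [98, 270], [103, 374], [134, 157], [137, 276], [140, 381]]
29 [[0, 137], [10, 247], [19, 346], [30, 144], [39, 257], [47, 358]]
```

Request:
move_arm(
  commands=[
    [[0, 0, 0], [0, 0, 0], 3],
    [[0, 0, 0], [0, 0, 0], 1.6],
    [[0, 0, 0], [0, 0, 0], 0.4],
    [[0, 0, 0], [0, 0, 0], 0.4],
    [[0, 0, 0], [0, 0, 0], 0.4],
  ],
  newtons=6,
)

```text
clock: 15.58
eef_pos: [0.5575, 0.0048, 0.0935]
orientation: [-2.536, 1.007, -0.222]
force: [-0.4, -0.1, -0.2]
finger_gap: 0.161
grip_force: 0.0
```

Request:
move_arm(
  commands=[
    [[0, 0, 0], [0, 0, 0], 0.4],
    [[0, 0, 0], [0, 0, 0], 0.4],
    [[0, 0, 0], [0, 0, 0], 0.4],
  ],
  newtons=20,
)

```text
clock: 15.95
eef_pos: [0.5575, 0.0049, 0.0934]
orientation: [-2.536, 1.007, -0.222]
force: [1.2, 0.4, 1.0]
finger_gap: 0.107
grip_force: 20.0
```

```bash
python3 prof.py|head -1; python3 -c "
from h import *
s=r.sense();np.savez('grasp.npz',p=s['eef_pos'],o=s['orientation']);print(s['orientation'])"
```

```text
[0.55754438 0.00492196 0.09341755] [ 0.6 -1.4 -0.5] 9.8 19.97984290122986
[-2.53622432  1.00653766 -0.22230203]
```

Request:
move_arm(
  commands=[
    [[0, 0, -2], [0, 0, 0], 0.4],
    [[0, 0, -6], [0, 0, 0], 0.4],
    [[0, 0, -10], [0, 0, 0], 0.4],
    [[0, 0, -14], [0, 0, 0], 0.4],
    [[0, 0, -17], [0, 0, 0], 0.4],
  ],
)

```text
clock: 16.62
eef_pos: [0.5077, -0.048, 0.2486]
orientation: [-2.537, 1.007, -0.223]
force: [-0.1, -0.3, -2.4]
finger_gap: 0.102
grip_force: 20.0
```

Request:
move_arm(
  commands=[
    [[0, 0, 0], [0, 0, -10], 0.4],
    [[0, 0, 0], [0, 0, -20], 0.4],
    [[0, 0, 0], [0, 0, -30], 0.4],
    [[0, 0, 0], [0, 0, -40], 0.4],
    [[0, 0, 0], [0, 0, -50], 0.4],
  ],
)

```text
clock: 17.25
eef_pos: [0.5076, -0.0471, 0.2469]
orientation: [-2.804, -0.173, -0.45]
force: [0.1, 0.5, -2.7]
finger_gap: 0.103
grip_force: 20.0
```

Request:
move_arm(
  commands=[
    [[0, 0, 0], [0, 0, -10], 0.4],
    [[0, 0, 0], [0, 0, -20], 0.4],
    [[0, 0, 0], [0, 0, -30], 0.4],
    [[0, 0, 0], [0, 0, -40], 0.4],
    [[0, 0, 0], [0, 0, -50], 0.4],
  ],
)

```text
clock: 17.88
eef_pos: [0.5076, -0.0472, 0.2469]
orientation: [-2.585, -1.405, -0.616]
force: [0.6, -0.0, -2.4]
finger_gap: 0.107
grip_force: 20.0
```

Request:
move_arm(
  commands=[
    [[0, 0, 0], [0, 0, -10], 0.4],
    [[0, 0, 0], [0, 0, -20], 0.4],
    [[0, 0, 0], [0, 0, -30], 0.4],
    [[0, 0, 0], [0, 0, -40], 0.4],
    [[0, 0, 0], [0, 0, -50], 0.4],
  ],
)

```text
clock: 18.5
eef_pos: [0.5076, -0.0472, 0.2469]
orientation: [1.795, 2.429, 0.661]
force: [-0.5, 0.0, -1.8]
finger_gap: 0.107
grip_force: 20.0
```

Request:
move_arm(
  commands=[
    [[0, 0, 0], [0, 0, -10], 0.4],
    [[0, 0, 0], [0, 0, -20], 0.4],
    [[0, 0, 0], [0, 0, -30], 0.4],
    [[0, 0, 0], [0, 0, -30], 0.4],
    [[0, 0, 0], [0, 0, -30], 0.4],
  ],
)

```text
clock: 19.12
eef_pos: [0.508, -0.0473, 0.2472]
orientation: [1.083, 2.715, 0.6]
force: [0.8, -0.1, -1.9]
finger_gap: 0.106
grip_force: 20.0
```

```bash
cat > rel.py <<'E'
from h import *
g=np.load("grasp.npz");G=R.from_rotvec(g["o"])*R.from_euler("z",np.pi)
s=r.sense();R0=R.from_rotvec(s["orientation"])
print("to home (flipped):",delta(g["p"],G),"F",R0.inv().apply(s["force"]).round(1),"gap",round(s["finger_gap"]*91.8,1),s["grip_force"],s["joint_pos"].round(2))
E
python3 rel.py
```

```text
to home (flipped): (array([-0.03,  0.05, 16.98]), array([-0. , -0. , -0.2])) F [-0.7 -0.4  1.9] gap 9.7 19.984190762043 [ 1.14  0.12 -0.85  2.05 -0.4   0.86  1.36]
```

Request:
move_arm(
  commands=[
    [[0, 0.3, 3], [0, 0, 0], 0.4],
    [[0, 0.3, 7], [0, 0, 0], 0.4],
    [[0, 0.3, 11], [0, 0, 0], 0.4],
    [[0, 0.3, 13.5], [0, 0, 0], 0.4],
    [[0, 0.3, 14.5], [0, 0, 0], 0.4],
  ],
)

```text
clock: 19.75
eef_pos: [0.5513, 0.0003, 0.1159]
orientation: [1.081, 2.718, 0.602]
force: [-1.0, 0.6, -1.6]
finger_gap: 0.108
grip_force: 20.0
```

```bash
python3 rel.py
```

```text
to home (flipped): (array([-0.14, -0.25,  2.36]), array([-0. , -0.2, -0.1])) F [ 1.2 -0.9  1.4] gap 9.9 19.984270334243774 [ 0.86  0.41 -0.77  2.12 -0.17  0.48  1.13]
```

No contact yet. Lowering the last stretch in small steps.

Request:
move_arm(
  commands=[
    [[-0.1, 0, 0.7], [0, 0, 0], 0.4],
    [[-0.1, 0, 1.3], [0, 0, 0], 0.4],
    [[-0.1, 0, 1.8], [0, 0, 0], 0.4],
    [[-0.1, 0, 2.1], [0, 0, 0], 0.4],
    [[-0.1, 0, 2.2], [0, 0, 0], 0.4],
  ],
)

```text
clock: 20.38
eef_pos: [0.5594, 0.0051, 0.0974]
orientation: [1.078, 2.715, 0.6]
force: [0.9, -0.1, -1.2]
finger_gap: 0.106
grip_force: 20.0
```

```bash
python3 rel.py
```

```text
to home (flipped): (array([ 0.12, -0.29,  0.3 ]), array([-0.,  0., -0.])) F [-0.7 -0.   1.3] gap 9.8 19.984248876571655 [ 0.82  0.45 -0.74  2.11 -0.14  0.44  1.1 ]
```

Request:
move_arm(
  commands=[
    [[0.1, 0, 0.2], [0, 0, 0], 0.4],
    [[0.1, -0.1, 0.3], [0, 0, 0], 0.4],
    [[0.1, -0.2, 0.4], [0, 0, 0], 0.4],
    [[0.1, -0.2, 0.4], [0, 0, 0], 0.4],
  ],
)

```text
clock: 20.88
eef_pos: [0.5594, 0.0055, 0.0941]
orientation: [1.077, 2.714, 0.6]
force: [-5.2, -3.2, 10.4]
finger_gap: 0.104
grip_force: 20.0
```

```bash
python3 rel.py
```

```text
to home (flipped): (array([ 0.09, -0.18, -0.01]), array([0. , 0.1, 0. ])) F [  1.6  -1.  -11.9] gap 9.5 20.005426704883575 [ 0.81  0.46 -0.74  2.12 -0.14  0.43  1.1 ]
```

Request:
move_arm(
  commands=[
    [[0, -0.15, -0.1], [0, 0, 0], 0.4],
    [[0, -0.15, -0.1], [0, 0, 0], 1.4],
    [[0, -0.15, -0.1], [0, 0, 0], 2.5],
    [[0, -0.15, -0.1], [0, 0, 0], 4],
    [[0, -0.15, -0.1], [0, 0, 0], 5],
  ],
  newtons=6,
)

```text
clock: 21.5
eef_pos: [0.557, 0.0047, 0.093]
orientation: [1.078, 2.716, 0.6]
force: [-0.2, 0.3, -0.0]
finger_gap: 0.426
grip_force: 0.0
```

Request:
move_arm(
  commands=[
    [[0, 0, 0], [0, 0, 0], 5],
    [[0, 0, 0], [0, 0, 0], 5],
    [[0, 0, 0], [0, 0, 0], 5],
  ],
)

```text
clock: 21.88
eef_pos: [0.5571, 0.0046, 0.0931]
orientation: [1.078, 2.715, 0.6]
force: [0.7, -0.4, -0.2]
finger_gap: 0.542
grip_force: 0.0
```

```bash
python3 rel.py; python3 prof.py
```

```text
to home (flipped): (array([-0.01,  0.06, -0.  ]), array([-0., -0., -0.])) F [-0.8  0.1  0.2] gap 49.7 0.0 [ 0.82  0.46 -0.74  2.12 -0.14  0.43  1.11]
[0.55713571 0.00457121 0.09313368] [-0.8  0.1  0.2] 49.7 0.0
(100, 115) [(109, 18), (145, -27), (150, 25), (176, -7), (183, 14), (221, -14), (236, 16), (250, -14), (265, 19)]
(140, 155) [(145, -8), (151, 14), (167, -9), (181, 35), (189, -9), (220, -14), (225, 8), (236, 16), (249, -11), (263, 20)]
(180, 195) [(49, 8), (147, -9), (159, 9), (165, -12), (179, 32), (234, 16), (249, -8), (262, 20), (342, -10), (387, 13), (395, 8)]
(225, 240) [(22, 27), (87, -26), (108, 32), (132, 11), (154, -17), (165, -16), (179, 34), (192, 31), (219, -37), (233, 44), (248, -40), (261, 17), (291, -63), (313, 23), (371, 10), (378, -31)]
(255, 275) [(26, 19), (75, -20), (108, 31), (115, 41), (131, -27), (155, -19), (181, 17), (189, 28), (218, -26), (247, -16), (260, 17), (291, -56), (325, 21), (373, -19)]
0 [[185, 385], [185, 278], [184, 158], [145, 384], [142, 278], [139, 158]]
15 [[295, 372], [301, 268], [308, 151], [259, 378], [263, 273], [267, 155]]
29 [[379, 345], [389, 246], [400, 137], [351, 356], [360, 255], [369, 143]]
```

The plate is home again: its strip is at 180–220 in all rows, square and centred. Retracting and going to the knob.

Request:
move_arm(
  commands=[
    [[0, 0, -3], [0, 0, 0], 5],
    [[0, 0, -7], [0, 0, 0], 5],
    [[0, 0, -11], [0, 0, 0], 5],
    [[0, 0, -15], [0, 0, 0], 5],
    [[0, 0, -15], [0, 0, 0], 5],
  ],
)

```text
clock: 22.55
eef_pos: [0.5152, -0.0437, 0.2314]
orientation: [1.078, 2.71, 0.595]
force: [0.5, -0.6, -0.2]
finger_gap: 0.545
grip_force: 0.0
```

Run:
```python
from h import *
s=r.sense();print(s["eef_pos"],s["joint_pos"].round(2))
print(delta([.568,.089,.235],R.from_matrix(np.array([[-1,0,0],[0,1,0],[0,0,-1.]]))))
# where is the knob now? top camera, black knob: compare images around prediction
T=vision.camera_model("top");T={k:np.array(T[k]) for k in("K","extrinsics")};print(proj(T,[[.568,.089,.189],[.568,.089,.153]]))
```

```text
[ 0.51519161 -0.04369236  0.23136064] [ 1.17  0.16 -0.91  2.06 -0.35  0.8   1.31]
(array([ 5.29, 12.2 ,  5.23]), array([ 23.6,   9.7, -42.7]))
[[267.52124377 191.53073417]
 [267.97044499 194.70718074]]
```

Request:
move_arm(
  commands=[
    [[1, 2.4, 0], [4.5, 2, -8.5], 5],
    [[2.1, 4.9, 1], [9, 4, -17], 5],
    [[3.2, 7.3, 2.5], [14, 6, -25.5], 5],
    [[4.2, 9.8, 4], [19, 8, -34], 5],
    [[5.3, 12.2, 5.2], [23.6, 9.7, -42.7], 5],
  ],
)

```text
clock: 23.18
eef_pos: [0.5666, 0.0926, 0.2318]
orientation: [0.012, -3.136, -0.001]
force: [0.4, 0.4, 0.4]
finger_gap: 0.539
grip_force: 0.0
```

Request:
move_arm(
  commands=[
    [[0, 0, 0], [0, 0, 0], 5],
    [[0, 0, 0], [0, 0, 0], 5],
  ],
)

```text
clock: 23.42
eef_pos: [0.5654, 0.0919, 0.232]
orientation: [0.006, -3.136, -0.006]
force: [0.6, 0.1, 0.4]
finger_gap: 0.545
grip_force: 0.0
```

Run:
```python
from h import *
s=r.sense();print(s["eef_pos"],s["orientation"],s["joint_pos"].round(2),delta([.568,.089,.150],R.from_matrix(np.array([[-1,0,0],[0,1,0],[0,0,-1.]]))))
im=vision.get_image("wrist");cv2.imwrite("pics/k.png",im[:,:,::-1])
g=cv2.cvtColor(im,cv2.COLOR_RGB2GRAY)[120:262,200:345]  # darkest compact blob = black knob
n,l,st,c=cv2.connectedComponentsWithStats((g<35).astype(np.uint8))
print([(st[i].tolist(),(c[i]+[200,120]).round().tolist()) for i in range(1,n) if st[i][4]>60])
M=wristM(s);print(proj(M,[[.568,.089,.164],[.568,.089,.128]]))
```

```text
[0.5654398  0.09193647 0.23196156] [ 0.0059361  -3.13600807 -0.00594698] [ 0.49  0.45 -0.91  1.7   0.37  1.18  1.06] (array([-0.3 , -0.33,  8.19]), array([ 0.2, -0.3,  0.2]))
[([57, 89, 19, 32, 462], [266.0, 225.0])]
[[265.27017461 217.41189068]
 [265.63336735 205.76737885]]
```

Run:
```python
from h import *
im=cv2.imread("pics/w2.png",0)
def blob(g,y0,y1,x0,x1):
    n,l,st,c=cv2.connectedComponentsWithStats((g[y0:y1,x0:x1]<35).astype(np.uint8))
    return [(st[i].tolist(),(c[i]+[x0,y0]).round().tolist()) for i in range(1,n) if st[i][4]>60]
print(blob(im,180,246,225,300))
M=wristM(dict(eef_pos=np.array([.55926,-.04128,.20001]),orientation=np.array([-3.14121,.00302,.01305])))
for dz in(0,.025): print(dz,proj(M,[[.559,-.035,.189-dz],[.559,-.035,.153-dz]]).round(1).tolist())
M=wristM()
for x in(.560,.568,.576):
  for dz in(0,.025): print(x,dz,proj(M,[[x,.091,.189-dz],[x,.091,.153-dz]]).round(1).tolist())
```

```text
[([0, 25, 45, 41, 878], [253.0, 227.0])]
0 [[259.5, 240.3], [260.9, 222.1]]
0.025 [[260.5, 227.1], [261.7, 212.2]]
0.56 0 [[269.6, 217.1], [269.5, 204.4]]
0.56 0.025 [[269.6, 207.9], [269.4, 197.3]]
0.568 0 [[269.6, 227.1], [269.5, 213.3]]
0.568 0.025 [[269.5, 217.1], [269.4, 205.5]]
0.576 0 [[269.6, 237.0], [269.5, 222.0]]
0.576 0.025 [[269.5, 226.2], [269.4, 213.6]]
```

Request:
move_arm(
  commands=[
    [[-0.7, -0.4, 3], [0.2, -0.3, 0.2], 5],
    [[-0.7, -0.4, 6], [0.2, -0.3, 0.2], 5],
    [[-0.7, -0.4, 8.2], [0.2, -0.3, 0.2], 4],
    [[-0.7, -0.4, 8.2], [0.2, -0.3, 0.2], 2.5],
    [[-0.7, -0.4, 8.2], [0.2, -0.3, 0.2], 1],
  ],
  newtons=6,
)

```text
clock: 24.1
eef_pos: [0.5734, 0.0865, 0.1522]
orientation: [0.004, 3.139, -0.0]
force: [-0.4, -0.1, -0.2]
finger_gap: 0.269
grip_force: 0.0
```

Request:
move_arm(
  commands=[
    [[0, 0, 0], [0, 0, 0], 1],
    [[0, 0, 0], [0, 0, 0], 1],
    [[0, 0, 0], [0, 0, 0], 1],
    [[0, 0, 0], [0, 0, 0], 1],
  ],
)

```text
clock: 24.6
eef_pos: [0.5738, 0.0878, 0.1525]
orientation: [0.001, 3.138, -0.0]
force: [-0.9, -1.4, 5.8]
finger_gap: 0.171
grip_force: 6.0
```

Run:
```python
from h import *
s=r.sense();print(s["eef_pos"],s["orientation"],s["force"],s["finger_gap"]*91.8,s["grip_force"])
p=s["eef_pos"];v=np.array([.4924,.0337]);k=p[:2]-v;print(np.hypot(*k))
a0=np.degrees(np.arctan2(k[1],k[0]));print("theta",a0+43.65)
for t in list(range(70,-1,-10))+[-3]:
    a=np.radians(t-43.65);q=v+.1*np.array([np.cos(a),np.sin(a)])-p[:2];print(t,(-q[0]*100).round(2),(q[1]*100).round(2))
```

```text
[0.5737912  0.08778426 0.15251005] [ 9.31952396e-04  3.13791209e+00 -4.88602804e-04] [-0.85195078 -1.43649945  5.77719207] 15.695349512636882 6.000207290053368
0.09772223059362466
theta 77.2539454812243
70 -0.82 -0.97
60 -1.46 -2.59
50 -1.8 -4.3
40 -1.84 -6.05
30 -1.58 -7.77
20 -1.02 -9.42
10 -0.19 -10.95
0 0.9 -12.31
-3 1.27 -12.68
```

Request:
move_arm(
  commands=[
    [[-0.5, -0.5, -0.2], [0, 0, 0], 1],
    [[-0.9, -1.2, -0.2], [0, 0, 0], 1],
    [[-1.45, -2.6, -0.2], [0, 0, 0], 1],
    [[-1.8, -4.3, -0.2], [0, 0, 0], 1],
    [[-1.85, -6.0, -0.2], [0, 0, 0], 1],
  ],
)

```text
clock: 25.22
eef_pos: [0.592, 0.0259, 0.1534]
orientation: [0.003, 3.139, -0.0]
force: [1.2, 1.0, -1.9]
finger_gap: 0.17
grip_force: 6.0
```

Request:
move_arm(
  commands=[
    [[0.25, -1.7, 0], [0, 0, 0], 1],
    [[0.8, -3.4, 0], [0, 0, 0], 1],
    [[1.65, -4.9, 0], [0, 0, 0], 1],
    [[2.5, -6.0, 0], [0, 0, 0], 1],
    [[2.8, -6.3, 0], [0, 0, 0], 1],
  ],
)

```text
clock: 25.85
eef_pos: [0.5629, -0.0364, 0.1536]
orientation: [0.002, 3.139, -0.001]
force: [6.3, 3.6, -2.7]
finger_gap: 0.171
grip_force: 6.0
```

Request:
move_arm(
  commands=[
    [[0.2, -0.3, 0], [0, 0, 0], 1],
    [[0.2, -0.3, 0], [0, 0, 0], 1],
  ],
)

```text
clock: 26.1
eef_pos: [0.5627, -0.0363, 0.1538]
orientation: [-0.002, 3.136, 0.004]
force: [4.7, 4.0, -3.1]
finger_gap: 0.166
grip_force: 6.0
```

Request:
move_arm(
  commands=[
    [[-0.1, 0.2, 0], [0, 0, 0], 1],
    [[-0.1, 0.2, 0], [0, 0, 0], 3],
    [[-0.1, 0.2, 0], [0, 0, 0], 5],
    [[-0.1, 0.2, 0], [0, 0, 0], 5],
    [[-0.1, 0.2, -4], [0, 0, 0], 5],
  ],
)

```text
clock: 26.72
eef_pos: [0.5595, -0.0368, 0.191]
orientation: [-0.001, -3.137, -0.001]
force: [0.8, -0.6, 0.7]
finger_gap: 0.526
grip_force: 0.0
```

Request:
move_arm(
  commands=[
    [[0, 0, -5], [0, 0, 0], 4],
    [[0, 0, -6], [0, 0, 0], 2],
    [[0, 0, -6], [0, 0, 0], 0],
    [[0, 0, -6], [0, 0, 0], 0],
  ],
)

```text
clock: 27.22
eef_pos: [0.561, -0.0367, 0.2518]
orientation: [-0.001, -3.141, 0.0]
force: [0.3, -0.2, -0.1]
finger_gap: 0.162
grip_force: 0.0
```

Run:
```python
from h import *
s=r.sense();print(s["eef_pos"],s["joint_pos"].round(2),s["finger_gap"],s["clock"])
im=vision.get_image("wrist");g=cv2.cvtColor(im,cv2.COLOR_RGB2GRAY);cv2.imwrite("pics/k2.png",im[:,:,::-1])
n,l,st,c=cv2.connectedComponentsWithStats((g[120:262,200:345]<35).astype(np.uint8))
print([(st[i].tolist(),(c[i]+[200,120]).round().tolist()) for i in range(1,n) if st[i][4]>60])
M=wristM(s);print(proj(M,[[.5646,-.036,.164],[.5646,-.036,.128]]).round(1).tolist())
print(delta([.517,.320,.2],R.from_rotvec(s["orientation"])))
```

```text
[ 0.56100896 -0.03666094  0.25181594] [ 0.73  0.4  -0.92  1.71  0.34  1.2   1.3 ] 0.16194837533034281 27.225
[([134, 0, 11, 18, 71], [339.0, 128.0]), ([61, 72, 19, 33, 420], [270.0, 210.0]), ([15, 121, 13, 13, 74], [222.0, 246.0])]
[[269.9, 211.3], [269.9, 200.9]]
(array([ 4.42, 35.65,  5.18]), array([ 0., -0.,  0.]))
```

Request:
move_arm(
  commands=[
    [[0.8, 6, 0], [0, 0, 0], 0],
    [[1.6, 12, 0], [0, 0, 0], 0],
    [[2.4, 18, 0], [0, 0, 0], 0],
    [[3.2, 24, 1], [0, 0, 0], 0],
    [[4, 30, 3], [0, 0, 0], 0],
  ],
)

```text
clock: 27.9
eef_pos: [0.5222, 0.2641, 0.2227]
orientation: [0.002, 3.14, -0.0]
force: [0.9, -0.1, -0.1]
finger_gap: 0.006
grip_force: 0.0
```

Request:
move_arm(
  commands=[
    [[0, 5.7, 4], [0, 0, 0], 0],
    [[0, 5.7, 6], [0, 0, 0], 0],
    [[0, 5.7, 6], [0, 0, 0], 0],
    [[0, 5.7, 6], [0, 0, 0], 0],
  ],
)

```text
clock: 28.4
eef_pos: [0.5236, 0.3177, 0.1639]
orientation: [0.005, 3.14, -0.002]
force: [1.1, 0.3, 1.9]
finger_gap: 0.007
grip_force: 0.0
```

Run:
```python
from h import *
s=r.sense();print(s["eef_pos"],s["orientation"],s["joint_pos"].round(2),s["finger_gap"],s["clock"])
im=vision.get_image("wrist");cv2.imwrite("pics/s.png",im[:,:,::-1]);g=cv2.cvtColor(im,cv2.COLOR_RGB2GRAY)
M=wristM(s);print(proj(M,[[.517,.32,.044],[.517,.32,.019],[.525,.32,.019]]).round(1).tolist())
n,l,st,c=cv2.connectedComponentsWithStats((g[100:262,180:365]>140).astype(np.uint8))
for i in range(1,n):
    if st[i][4]>80:
        uv=c[i]+[180,100];print(st[i].tolist(),uv.round(1),ray(M,uv,.044),ray(M,uv,.019))
print(np.percentile(g[100:262,180:365],[50,90,99]))
```

```text
[0.52362163 0.31771055 0.16385355] [ 4.72033161e-03  3.13978046e+00 -1.58241021e-03] [ 0.04  0.6  -0.88  1.68  0.51  1.11  0.58] 0.006576406003325915 28.4
[[271.6, 191.6], [271.5, 186.0], [271.5, 193.4]]
[107, 0, 31, 26, 673] [302.5 112.1] [0.4425138  0.34826348 0.044     ] [0.44236688 0.35071879 0.019     ]
[169, 2, 16, 17, 141] [356.5 108.4] [0.4394173  0.39736283 0.044     ] [0.43901435 0.4038779  0.019     ]
[136, 20, 49, 52, 1243] [348.8 148.1] [0.47507162 0.39295843 0.044     ] [0.47761673 0.39910932 0.019     ]
[0, 64, 147, 97, 4510] [213.6 226.4] [0.55323951 0.26089155 0.044     ] [0.56224791 0.25612254 0.019     ]
[80, 81, 26, 25, 517] [272.3 193.1] [0.51851527 0.3206566  0.044     ] [0.52465251 0.32082924 0.019     ]
[159, 132, 26, 29, 430] [353.3 247.6] [0.57701808 0.40477727 0.044     ] [0.5879926 0.4119054 0.019    ]
[ 96. 146. 151.]
```

Of the white blobs, the one at (272,193), about 26 px across, matches the projected shutter button on the grey box (predicted 272,192). Descending on it.

Request:
move_arm(
  commands=[
    [[0.3, 0.3, 3], [0, 0, 0], 0],
    [[0.3, 0.3, 7], [0, 0, 0], 0],
    [[0.3, 0.3, 10.5], [0, 0, 0], 0],
    [[0.3, 0.3, 12], [0, 0, 0], 0],
    [[0.3, 0.3, 12.8], [0, 0, 0], 0],
  ],
)

```text
clock: 29.08
eef_pos: [0.5209, 0.322, 0.0362]
orientation: [0.003, 3.139, 0.0]
force: [-0.3, 0.4, 1.0]
finger_gap: 0.004
grip_force: 0.0
```

Request:
move_arm(
  commands=[
    [[0, 0, 0.4], [0, 0, 0], 0],
    [[0, 0, 0.8], [0, 0, 0], 0],
    [[0, 0, 1.0], [0, 0, 0], 0],
  ],
)

```text
clock: 29.45
eef_pos: [0.5202, 0.3228, 0.0261]
orientation: [0.001, 3.139, 0.0]
force: [0.1, 0.7, 0.4]
finger_gap: 0.009
grip_force: 0.0
```

Request:
move_arm(
  commands=[
    [[0, 0, 0.3], [0, 0, 0], 0],
    [[0, 0, 0.6], [0, 0, 0], 0],
    [[0, 0, 0.8], [0, 0, 0], 0],
    [[0, 0, 0.8], [0, 0, 0], 0],
  ],
)

```text
clock: 29.95
eef_pos: [0.5202, 0.3228, 0.0183]
orientation: [0.001, 3.139, 0.0]
force: [-0.6, -1.2, 5.5]
finger_gap: 0.006
grip_force: 3.0
```

Request:
move_arm(
  commands=[
    [[0, 0, 0.3], [0, 0, 0], 0],
    [[0, 0, 0.6], [0, 0, 0], 0],
    [[0, 0, 0.6], [0, 0, 0], 0],
  ],
)

```text
clock: 30.32
eef_pos: [0.5205, 0.323, 0.0174]
orientation: [0.001, 3.137, -0.004]
force: [-11.7, -10.6, 46.0]
finger_gap: 0.005
grip_force: 22.7
```

Request:
move_arm(
  commands=[
    [[0, 0, -0.6], [0, 0, 0], 0],
    [[0, 0, -0.75], [0, 0, 0], 0],
    [[0, 0, -0.75], [0, 0, 0], 0],
  ],
)

```text
clock: 30.7
eef_pos: [0.5203, 0.3229, 0.0194]
orientation: [0.001, 3.139, 0.001]
force: [0.9, 1.0, 3.8]
finger_gap: 0.004
grip_force: 2.1
```

Request:
move_arm(
  commands=[
    [[0, 0, -0.2], [0, 0, 0], 0],
    [[0, 0, -0.2], [0, 0, 0], 0],
  ],
)

```text
clock: 30.95
eef_pos: [0.5203, 0.3229, 0.0212]
orientation: [0.001, 3.139, 0.001]
force: [1.4, 1.0, 3.6]
finger_gap: 0.006
grip_force: 1.6
```

The spring shows clearly on release, so the button was fully down. Rising clear and checking the easel.

Request:
move_arm(
  commands=[
    [[0, 0, -4], [0, 0, 0], 0],
    [[0, 0, -9], [0, 0, 0], 0],
    [[0, 0, -14], [0, 0, 0], 0],
    [[0, 0, -18], [0, 0, 0], 0],
    [[0, 0, -18], [0, 0, 0], 0],
  ],
)

```text
clock: 31.58
eef_pos: [0.5206, 0.3236, 0.2038]
orientation: [0.001, 3.136, 0.003]
force: [-0.4, 0.1, -0.5]
finger_gap: 0.007
grip_force: 0.0
```

Run:
```python
from h import *
a=cv2.imread("pics/top0.png",0);b=cv2.cvtColor(vision.get_image("top"),cv2.COLOR_RGB2GRAY);cv2.imwrite("pics/top1.png",b)
t=a[188:246,272:330]
for n,(y,x,h,w) in dict(knob=(192,308,16,16),keeper=(190,276,50,46),plate=(190,278,28,34),piston=(152,277,18,18),crank=(170,330,30,30),orange=(122,300,34,44),beaker=(224,416,28,28)).items():
    P=a[y:y+h,x:x+w];S=b[y-8:y+h+8,x-8:x+w+8];m=cv2.matchTemplate(S,P,cv2.TM_CCOEFF_NORMED);_,v,_,l=cv2.minMaxLoc(m);print(n,round(v,3),(l[0]-8,l[1]-8))
a=cv2.imread("pics/scene0.png",0);b=cv2.cvtColor(vision.get_image("scene"),cv2.COLOR_RGB2GRAY);cv2.imwrite("pics/scene1.png",b)
for n,(y,x,h,w) in dict(knob=(174,252,18,14),arm=(184,256,14,46),plate=(190,250,60,42),piston=(256,218,22,22),plateTop=(190,250,18,40),ledge=(225,244,22,46)).items():
    P=a[y:y+h,x:x+w];S=b[y-8:y+h+8,x-8:x+w+8];m=cv2.matchTemplate(S,P,cv2.TM_CCOEFF_NORMED);_,v,_,l=cv2.minMaxLoc(m);print("scene",n,round(v,3),(l[0]-8,l[1]-8))
s=r.sense();print(s["clock"],s["eef_pos"],s["force"])
```

```text
knob 0.967 (1, 2)
keeper 0.896 (0, 1)
plate 0.872 (0, 0)
piston 0.999 (0, 0)
crank 0.998 (0, 0)
orange 0.995 (0, 0)
beaker 0.999 (0, 0)
scene knob 0.977 (0, -1)
scene arm 0.955 (0, -1)
scene plate 0.892 (1, 0)
scene piston 0.999 (0, 0)
scene plateTop 0.944 (1, -1)
scene ledge 0.985 (0, 0)
31.675 [0.51911721 0.32170639 0.20023772] [-0.80265112 -0.02779312 -1.35818027]
```

```bash
python3 -c "
from workcell import job_done
print(job_done())"
```

```text
the job is handed in; nothing more can be done
None
```

The job is handed in at about 32 s, but the judge gave no verdict. By my measurements the plate is back home flat side to the camera, the keeper is closed, the shutter was pressed fully and released, and the bystanders I checked (piston, crank, beaker) had not moved; the plate was knocked out of line once on the first grip but settled back on the rails.

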